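# Set the router lift to the height gauge and lock it

## Robot

A 6-joint arm with a two-finger parallel gripper is mounted at the origin on the work surface. World frame = base frame: x ahead of the robot, y to its left, z up, the work surface at z = 0. Lengths are in m, angles in rad, forces in N, time in s.
With the tool pointing down it reaches from about 0.375 to 0.75 m from the base axis. Payload 9 kg.
Tool frame: the origin (TCP) lies at the very end of the fingers, on their centre line; the grasp point (between the pads) lies 19 mm behind it; y points along the fingers, z is the direction in which the jaws open and shut, and the axes are right-handed (so a half turn about y gives the same grasp; the last joint's range is limited). The gripper opens to 85 mm and grips with 20 to 120 N. Pads are 22 mm wide; open, the fingers measure 114 mm over their backs; the gripper's body (76 mm by 85 mm) begins 54 mm behind the grasp point. The pads swing forward as they close: fully open they stand 13 mm farther back than shut.
Start: joints at [-1.523, 0.104, 0.097, 1.564, 0, 1.353], TCP at [0.158, -0.579, 0.2] pointing down, gripper open.
Joint ranges: [-2.99, 2.99], [-0.84, 1.86], [-1.1, 1.16], [-1.84, 2.11], [-1.51, 1.56], [-3.14, 3.14]. Speed limits (rad/s): [2.22, 2.22, 2.57, 3.14, 3.14, 3.14].

## Interface

Orientations are given as a unit quaternion [w, x, y, z].
In Python, from cell import arm gives the robot as it stands.
- The arm moves only by the tool apply_moves, never from a script. Its argument "moves" is a list that holds one entry, the list of rows, each a list of 4 numbers: the shift along the tool's x, y, z in m, then the turn about the tool's y in rad. In form: [[[x, y, z, twist], ...]]. A call has exactly 5 rows; each row shifts and turns the commanded pose from where the row before left it, along the tool's axes as they then stand; what a row does not reach is not made up. A row lasts 1/10 s, in which the tool goes at most 50 mm and 8.59 degrees, less where a joint would pass 70% of its speed; a pose out of reach is approached as far as the arm can. A call is refused whole if a number of a shift passes 0.05 or a number of a turn 0.15, either way. A call with a gripper value outside its range is refused whole. "fingers" is the opening, from -1 (shut) to 1 (fully open), set as the call begins (left out, the last holds). The fingers move at their own pace and stop on an object; "squeeze" is the grip in N (left out, the last holds). Time passes only in rows, so rows that do not move let the fingers close, or fill a call up. It gives the time, the measured TCP pose, the force and the opening at its end, in the units of the state.
- arm.read_state(): the state, without advancing time (a new reading comes with each control period).
- arm.capture(name): name is "scene" or "side" or "wrist"; returns a dict with "image" (400x640x3 uint8, red, green, blue), "intrinsics" (3x3 intrinsics, pixels), "eye" and "orientation" of the camera in the world; the wrist camera has in their place "hand_eye" (4x4, takes a point from camera to tool coordinates, whose origin is the TCP and whose axes are the tool frame's). Camera axes: x right, y up, looking along -z (the intrinsics and any distortion apply to the point x, -y, -z); pixel columns grow to the right and rows downward; lengths in m; the calibration is good to about 2 mm. A picture is of the moment at which its call begins: read the wrist's pose just before it. There is no depth.
- arm.close_job(): hands the job in, once; it reports no verdict.
The state is a dict: "t": time; "qpos": joint angles; "qvel": joint speeds; "joint_torque": joint torques, N m; "tcp_pos": TCP position; "tcp_rot": TCP orientation; "ft_force": force on the tool from outside, world axes, zero at the start; "ft_torque": the same for the moment, N m; "width": finger opening in m.
Only numpy, scipy, OpenCV 4.12 (cv2) and the standard library are available. Lean on these libraries where they do the work, as an engineer would, in place of code of your own. Each camera call takes 0.05 s, during which the arm holds its last target.

## Task

Set the router lift: turn its hand crank clockwise, regrasping as needed, to raise the cutter until its top is level with the underside of the height gauge's pointer, to about a millimetre. Then, with the height set, turn the lock knob clockwise to the padlock mark. Do not move the gauge's pointer, and leave the offcut, bit block, sanding block, spanner and brush where they are.

Things in the scene. Friction and masses are not known exactly. Their poses are not given: they have to be found in the camera images.
- plate: aluminium router-lift plate let onto the bench, 250 (x) x 350 (y) x 10 mm; fixed. Origin: centre of its underside, on the bench; its top lies 10 mm up. Every 'plate x / plate y' below is along this body's axes. It carries the crank (axis at plate x 0, y +90 mm), the cutter (0, -80 mm) and the lock knob (-80, -90 mm)
- crank (a joint): angle of the lift's hand crank (rad) about its upright axis; grows as the crank turns clockwise seen from above; 0 where its arm points along plate +x. It starts within 1.2 rad of 0 and runs on over several turns (from -2.5 to 24). Each full clockwise turn raises the cutter by 16 mm; it stays where it is left and resists with about 0.06 N m
- crank_axis (a point): point on the crank's upright axis, at the plate's top surface. The hub is 26 mm in diameter; the steel arm on it is 18 mm wide, its underside 38 mm and its top 48 mm above the bench, and reaches out to 68 mm from the axis
- crank_paddle (a point): middle of the crank's grip, 60 mm from the crank axis and 80 mm above the bench; its frame turns with the crank: x points outwards along the arm, y across. The grip is an upright flat black paddle fixed rigidly to the arm (it does not spin on it): 24 mm along x, 12 mm along y, standing from 48 to 95 mm above the bench
- cutter_top (a point): centre of the flat top of the router cutter, a dark steel cylinder 25 mm in diameter with brass-coloured edges standing up through the plate; it rises and falls with the crank and does not spin. It starts about 17 to 23 mm above the bench, always lower than the pointer
- pointer_tip (a point): underside of the free end of the height gauge's pointer, a flat steel finger 8 mm wide and 4 mm thick which reaches towards the cutter and ends about 8 mm from its side; 39 to 42 mm above the bench. The point's z points up. The pointer is stiff on its column and shows the wanted height
- gauge: the height gauge: round steel base 40 mm in diameter, column 8 mm in diameter, 86 mm high, held by its magnet on the plate beyond the cutter. Origin: centre of the base's underside
- lock_knob (a joint): angle of the lift's lock knob (rad), growing clockwise seen from above; it clicks into three detents: 0 free (its nose points at the round dot), 0.65 drag (nose at the single dash, along plate +x), 1.3 locked (nose at the padlock-shaped mark). It starts at free. Stops lie 0.12 rad beyond the end marks; within 0.25 rad of a mark it springs into it; turning takes up to about 0.1 N m
- knob_grip (a point): point on the knob's upright axis at the middle of its bar, 42 mm above the bench; x points along the bar to its nose (white line). The bar is black, 42 mm long, 12 mm thick, from 27 to 53 mm above the bench, on a skirt 42 mm in diameter
- bit_block: small brown wooden block 30 x 50 x 22 mm with three steel router bits standing in it (40 mm high in all), on the plate; loose, to be left alone. Origin: centre of its underside
- offcut: pine offcut 60 x 30 x 40 mm, standing on the plate just outside the circle that the crank sweeps; loose, to be left alone. Origin: centre of its underside
- sanding_block: cork sanding block 44 x 26 x 21 mm, on the plate; loose, to be left alone. Origin: centre of its underside
- spanner: steel collet spanner 110 mm long lying flat on the far edge of the plate; loose, to be left alone. Origin: middle of its length
- brush: paint brush 180 mm long, lying on the bench in front of the plate; loose, to be left alone. Origin: middle of its length

How it is judged:
On the way, in this order (a step that is already met when the one before it is completed fails the run):
1. the cutter's top is level with the pointer and at rest, with the lock knob not yet at the padlock (z of cutter_top in the frame of pointer_tip between -0.0015 and 0.0015 m and value of joint lock_knob below 0.95 rad and velocity of joint crank between -0.1 and 0.1 rad/s), for 0.3 s.
2. the lock knob is at the padlock mark (value of joint lock_knob between 1.18 and 1.43 rad), for 0.2 s.
At the end, for the whole second after the job is handed in: The cutter's top is within 1.5 mm of the height of the pointer's underside; the lock knob is within 0.12 rad of the padlock mark (all of step 2 and z of cutter_top in the frame of pointer_tip between -0.0015 and 0.0015 m); the robot touches nothing.
It fails at once if the gauge's pointer is shifted by more than 3 mm (distance of pointer_tip from where it was at the start of the episode above 0.003 m).
It fails at once if the offcut, bit block, sanding block, spanner or brush is shifted by more than 25 mm, or the bit block tipped over (distance of any of bit_block, offcut, sanding_block, spanner, brush from where it was at the start of the episode above 0.025 m or angle between bit_block's own z axis and vertical above 0.7 rad).
It also fails if it takes over 72 s, if anything falls off the work surface, if the arm or the gripper's body presses on something with over 40 N, if the wrist force passes 120 N, or if a joint passes its speed limit or range.

## Working session

There is one attempt and no reset: what is moved stays moved. The work goes in short steps, Python scripts to look and compute and a tool call to move; the robot and the scene stay as the last step left them, time stands still between calls to the robot, and variables do not carry over. Pictures are saved under pics/ and viewed, and the job is handed in when it is done.

Besides the shell and the picture viewer there is one more tool, called after "Call:" as a command line: name --argument value ..., lists and objects as JSON in quotes. apply_moves: Moves the arm, as the interface text tells. Its arguments: {"type":"object","properties":{"moves":{"type":"array"},"fingers":{"type":"number"},"squeeze":{"type":"number"}},"required":["moves"]}

```bash
ls; mkdir -p pics; python3 - <<'E'
from cell import arm
import cv2,json
import numpy as np
np.set_printoptions(precision=4,suppress=True)
s=arm.read_state();print(s)
for n in ["scene","side","wrist"]:
    c=arm.capture(n);cv2.imwrite(f"pics/{n}0.png",c["image"][:,:,::-1])
    print(n,{k:np.array(v) for k,v in c.items() if k!="image"})
E
```

```text
pics
{'t': 0.0, 'qpos': array([-1.5227,  0.1047,  0.0964,  1.5639,  0.    ,  1.3531]), 'qvel': array([ 0.0003,  0.0024, -0.0028, -0.001 ,  0.0011, -0.0002]), 'joint_torque': array([  0.0021, -55.6932,  50.3648,   0.0171,   0.    ,   0.    ]), 'tcp_pos': array([ 0.1576, -0.5785,  0.1992]), 'tcp_rot': array([ 0.0938, -0.0937,  0.7013, -0.7004]), 'ft_force': array([0.0365, 0.3305, 0.377 ]), 'ft_torque': array([-0.0345, -0.0015, -0.021 ]), 'width': 0.08517136545612443}
scene {'intrinsics': array([[376.4284,   0.    , 323.8341],
       [  0.    , 376.4284, 199.9204],
       [  0.    ,   0.    ,   1.    ]]), 'eye': array([1.0237, 0.0595, 0.6033]), 'orientation': array([0.5779, 0.2519, 0.3181, 0.7081])}
side {'intrinsics': array([[485.6752,   0.    , 317.7982],
       [  0.    , 485.6752, 203.5248],
       [  0.    ,   0.    ,   1.    ]]), 'eye': array([0.0942, 0.5229, 0.8152]), 'orientation': array([-0.2694, -0.114 ,  0.3568,  0.8872])}
wrist {'intrinsics': array([[360.1567,   0.    , 317.177 ],
       [  0.    , 360.1567, 199.1367],
       [  0.    ,   0.    ,   1.    ]]), 'hand_eye': array([[ 0.0001, -0.9535, -0.3014, -0.077 ],
       [ 0.0009,  0.3014, -0.9535, -0.1739],
       [ 1.    , -0.0002,  0.0008,  0.002 ],
       [ 0.    ,  0.    ,  0.    ,  1.    ]])}
```

View pics/scene0.png

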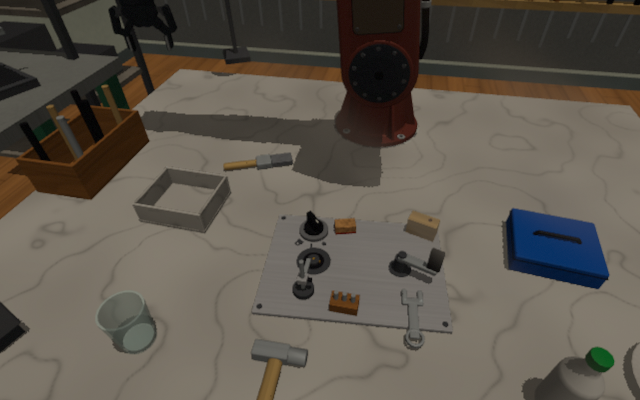

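View pics/side0.png

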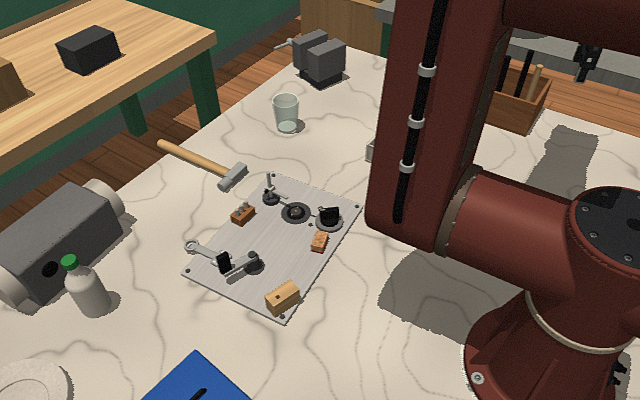

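View pics/wrist0.png

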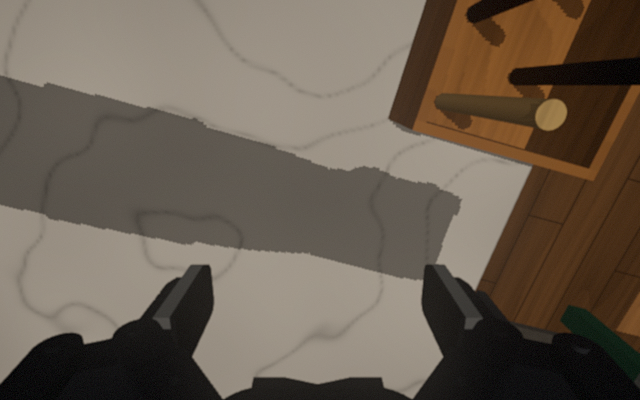

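```bash
cat > h.py <<'E'
import numpy as np,cv2
from scipy.spatial.transform import Rotation as R
np.set_printoptions(precision=4,suppress=True)
def rot(q): return R.from_quat([q[1],q[2],q[3],q[0]]).as_matrix()
def cam(c,s=None):
    K=np.array(c["intrinsics"])
    if "eye" in c: return K,rot(c["orientation"]),np.array(c["eye"])
    H=np.array(c["hand_eye"]);T=rot(s["tcp_rot"])
    return K,T@H[:3,:3],T@H[:3,3]+np.array(s["tcp_pos"])
def ray(C,uv):
    K,Rm,e=C;d=np.linalg.inv(K)@[uv[0],uv[1],1];d=Rm@[d[0],-d[1],-d[2]];return e,d/np.linalg.norm(d)
def onz(C,uv,z):
    e,d=ray(C,uv);return e+d*(z-e[2])/d[2]
def proj(C,p):
    K,Rm,e=C;q=Rm.T@(np.array(p)-e);q=K@[q[0],-q[1],-q[2]];return q[:2]/q[2]
def tri(C1,a,C2,b):
    e1,d1=ray(C1,a);e2,d2=ray(C2,b)
    A=np.stack([d1,-d2],1);t=np.linalg.lstsq(A,e2-e1,rcond=None)[0]
    p,q=e1+t[0]*d1,e2+t[1]*d2;return (p+q)/2,np.linalg.norm(p-q)
E
python3 - <<'E'
import cv2
a=cv2.imread('pics/scene0.png')[200:350,240:460]
cv2.imwrite('pics/s0z.png',cv2.resize(a,None,fx=3.6,fy=3.6,interpolation=cv2.INTER_CUBIC))
a=cv2.imread('pics/side0.png')[165:335,170:370]
cv2.imwrite('pics/d0z.png',cv2.resize(a,None,fx=3.5,fy=3.5,interpolation=cv2.INTER_CUBIC))
E
```

```text
(no output)
```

View pics/s0z.png

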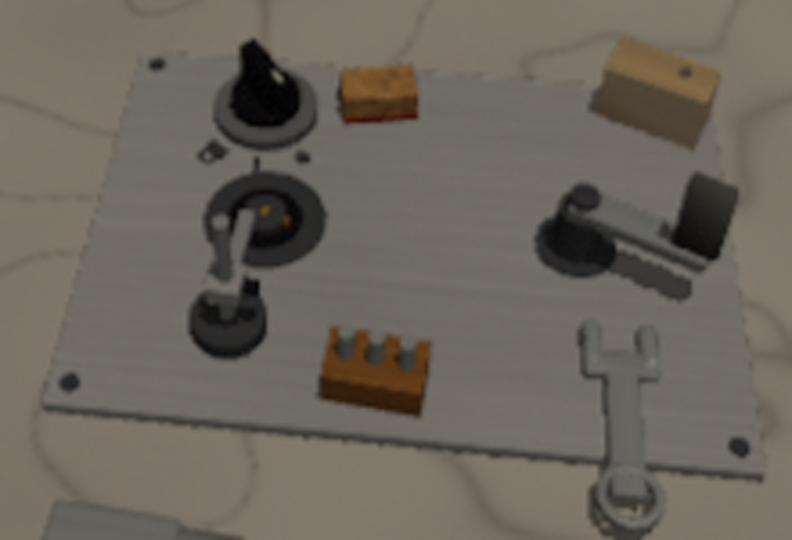

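View pics/d0z.png

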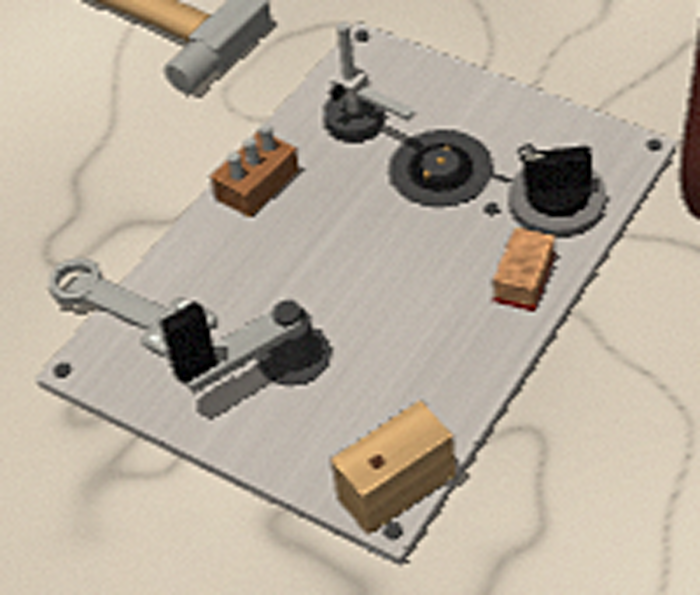

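```bash
cat >> h.py <<'E'
def fixed():
    from cell import arm
    return cam(arm.capture("scene")),cam(arm.capture("side"))
E
python3 - <<'E'
from h import *
from cell import arm
S,D=fixed()
sz=lambda u,v:(240+u/3.6,200+v/3.6)
dz=lambda u,v:(170+u/3.5,165+v/3.5)
a=np.array([onz(S,sz(*p),.01) for p in [(140,55),(45,403),(762,473),(718,90)]])
b=np.array([onz(D,dz(*p),.01) for p in [(676,147),(352,22),(40,382),(402,560)]])
print(a,b,sep='\n')
print('crank hub top tri',tri(S,sz(586,192),D,dz(288,312)))
print('paddle top tri',tri(S,sz(722,180),D,dz(188,312)))
s=arm.read_state();print(rot(s['tcp_rot']),s['t'])
E
```

```text
[[ 0.4532 -0.1702  0.01  ]
 [ 0.6972 -0.1448  0.01  ]
 [ 0.6652  0.1982  0.01  ]
 [ 0.4141  0.1823  0.01  ]]
[[ 0.4432 -0.1651  0.01  ]
 [ 0.6948 -0.1445  0.01  ]
 [ 0.6552  0.2004  0.01  ]
 [ 0.4114  0.1767  0.01  ]]
crank hub top tri (array([0.5444, 0.1042, 0.0504]), np.float64(0.002029312002044743))
paddle top tri (array([0.5626, 0.162 , 0.0968]), np.float64(0.0074889494655189515))
[[-0.9649 -0.      0.2626]
 [-0.2626  0.0006 -0.9649]
 [-0.0001 -1.     -0.0005]] 0.25
```

Call:
apply_moves --moves '[[[-0.033,0,-0.0275,0],[-0.033,0,-0.0275,0],[-0.033,0,-0.0275,0],[-0.033,0,-0.0275,0],[-0.033,0,-0.0275,0]]]'

```text
t: 0.75
tcp_pos: [0.2814, -0.4014, 0.2]
tcp_rot: [-0.094, 0.094, -0.701, 0.701]
ft_force: [-0.1, -0.3, 0.1]
width: 0.0851
```

Call:
apply_moves --moves '[[[-0.033,0,-0.0275,0],[-0.033,0,-0.0275,0],[-0.033,0,-0.0275,0],[-0.033,0,-0.0275,0],[-0.033,0,-0.0275,0]]]'

```text
t: 1.25
tcp_pos: [0.4045, -0.2254, 0.2001]
tcp_rot: [-0.094, 0.094, -0.701, 0.701]
ft_force: [0.6, -0.1, -0.4]
width: 0.0854
```

Call:
apply_moves --moves '[[[-0.033,0,-0.0275,0],[-0.033,0,-0.0275,0],[-0.033,0,-0.0275,0],[-0.033,0,-0.0275,0],[-0.033,0,-0.0275,0]]]'

```text
t: 1.75
tcp_pos: [0.5277, -0.0492, 0.2]
tcp_rot: [-0.094, 0.094, -0.701, 0.701]
ft_force: [1.0, 0.2, 1.0]
width: 0.0855
```

```bash
cat >> h.py <<'E'
import pickle
def snap(n,name="wrist"):
    from cell import arm
    s=arm.read_state();c=arm.capture(name);C=cam(c,s)
    cv2.imwrite(f"pics/{n}.png",c["image"][:,:,::-1]);pickle.dump((C,s,c["image"]),open(f"pics/{n}.pkl","wb"));print(n,s["t"],s["qpos"],s["tcp_pos"],C[2]);return C
def load(n): return pickle.load(open(f"pics/{n}.pkl","rb"))
E
python3 -c "
from h import *
snap('w1')"
```

```text
w1 1.75 [-0.3399 -0.1102 -0.1166  1.564  -0.0001  2.5357] [ 0.5277 -0.0492  0.2   ] [ 0.6025 -0.0308  0.3739]
```

View pics/w1.png

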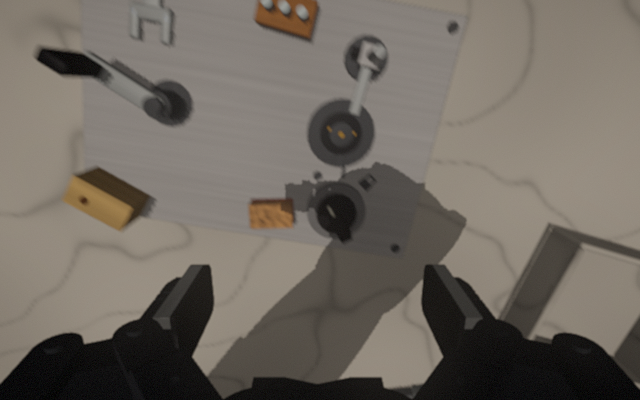

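```bash
python3 - <<'E'
import cv2
a=cv2.imread('pics/w1.png')[0:260,30:480]
a=cv2.convertScaleAbs(a,alpha=1.5)
cv2.imwrite('pics/w1z.png',cv2.resize(a[:,:220],None,fx=3,fy=2.3*3/2.3,interpolation=cv2.INTER_CUBIC)[:600])
cv2.imwrite('pics/w1y.png',cv2.resize(a[:,210:],None,fx=3,fy=3,interpolation=cv2.INTER_CUBIC)[:800])
E
```

```text
(no output)
```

View pics/w1z.png

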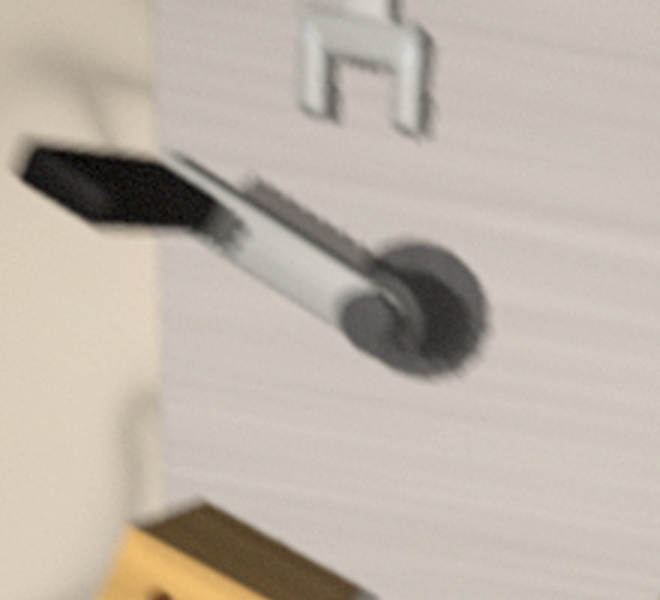

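View pics/w1y.png

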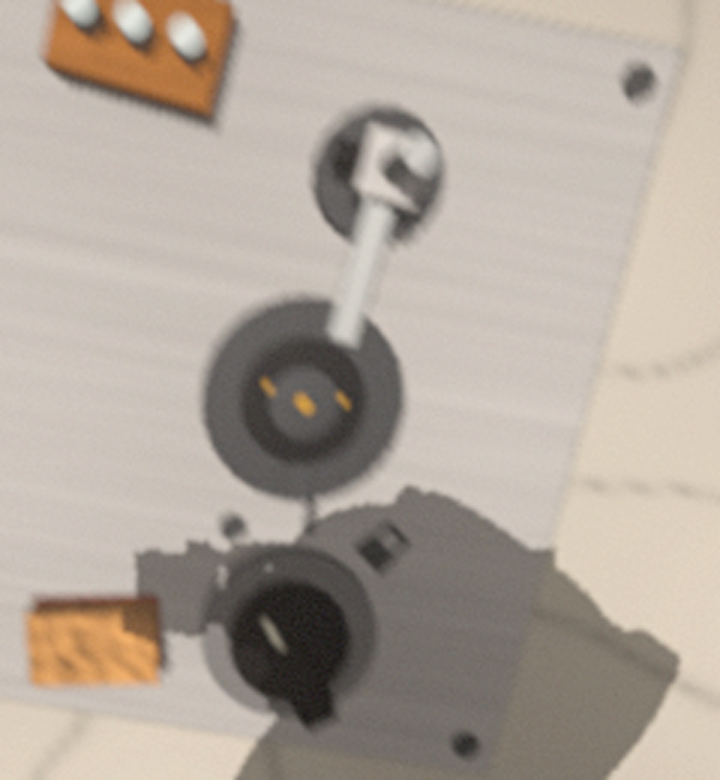

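```bash
python3 - <<'E'
from h import *
C,s,im=load('w1')
f=onz(C,(171.5,103.3),.012);c=onz(C,(341,132.7),.012)
d=(f-c)[:2];print(f,c,np.linalg.norm(d));yaw=np.arctan2(d[1],d[0])-np.pi/2
print('yaw',yaw)
Rz=np.array([[np.cos(yaw),-np.sin(yaw)],[np.sin(yaw),np.cos(yaw)]])
m=(f+c)[:2]/2
o=m-Rz@[0,5e-3];print('plate',o)
for n,p,z in [('crank',(0,.09),.012),('cutter',(0,-.08),.012),('knob',(-.08,-.09),.053),('corner',(.125,-.175),.01),('corner',(-.125,-.175),.01)]:
    w=o+Rz@p;print(n,w,proj(C,[*w,z]))
# paddle top outer corners approx; hub cap
print('cap',onz(C,(30+365/3,320/3),.05))
for uv in [(25,150),(40,170),(90,220),(170,170),(205,195),(195,225)]: print(uv,onz(C,(30+uv[0]/3,uv[1]/3),.095),onz(C,(30+uv[0]/3,uv[1]/3),.048))
E
```

```text
[0.5492 0.1017 0.012 ] [ 0.5653 -0.0653  0.012 ] 0.16777455095557303
yaw 0.0963007711170567
plate [0.5577 0.0132]
crank [0.5491 0.1028] [170.3485 103.1003]
cutter [ 0.5654 -0.0664] [342.0975 132.8904]
knob [ 0.4868 -0.0841] [339.3317 223.4069]
corner [ 0.699 -0.149] [470.2898  13.983 ]
corner [ 0.4501 -0.173 ] [404.2966 258.3831]
cap [0.5474 0.104  0.05  ]
(25, 150) [0.5732 0.169  0.095 ] [0.5683 0.2027 0.048 ]
(40, 170) [0.5696 0.1653 0.095 ] [0.564  0.1984 0.048 ]
(90, 220) [0.5611 0.1531 0.095 ] [0.5541 0.1841 0.048 ]
(170, 170) [0.5778 0.1351 0.095 ] [0.5736 0.1631 0.048 ]
(205, 195) [0.5743 0.1265 0.095 ] [0.5695 0.153  0.048 ]
(195, 225) [0.5667 0.1283 0.095 ] [0.5606 0.1551 0.048 ]
```

Call:
apply_moves --moves '[[[-0.0188,0,-0.0384,0],[-0.0188,0,-0.0384,0],[-0.0188,0,-0.0384,0],[-0.0188,0,-0.0384,0],[-0.0188,0,-0.0384,0]]]'

```text
t: 2.3
tcp_pos: [0.5672, 0.1608, 0.2]
tcp_rot: [-0.094, 0.094, -0.701, 0.701]
ft_force: [1.1, -0.7, -0.1]
width: 0.0852
```

Call:
apply_moves --moves '[[[0,0,0,-0.15],[0,0,0,-0.15],[0,0,0,-0.15],[0,0,0,-0.15],[0,0,0,-0.15]]]'

```text
t: 2.8
tcp_pos: [0.5671, 0.159, 0.1998]
tcp_rot: [0.346, -0.346, 0.617, -0.617]
ft_force: [-0.1, 0.3, -0.4]
width: 0.0855
```

Call:
apply_moves --moves '[[[0,0,0,-0.15],[0,0,0,-0.15],[0,0,0,-0.15],[0,0,0,-0.15],[0,0,0,-0.15]]]'

```text
t: 3.3
tcp_pos: [0.5671, 0.159, 0.1998]
tcp_rot: [-0.548, 0.548, -0.447, 0.447]
ft_force: [0.3, 0.4, 0.1]
width: 0.0857
```

Call:
apply_moves --moves '[[[0,0,0,-0.15],[0,0,0,-0.15],[0,0,0,-0.15],[0,0,0,-0.15],[0,0,0,-0.15]]]'

```text
t: 3.8
tcp_pos: [0.5671, 0.159, 0.1998]
tcp_rot: [-0.673, 0.674, -0.216, 0.216]
ft_force: [0.2, 1.1, 0.8]
width: 0.0852
```

Call:
apply_moves --moves '[[[0,0,0,-0.15],[0,0,0,-0.15],[0,0,0,-0.15],[0,0,0,-0.15],[0,0,0,-0.15]]]'

```text
t: 4.3
tcp_pos: [0.5671, 0.1589, 0.1998]
tcp_rot: [-0.706, 0.706, 0.046, -0.046]
ft_force: [-0.2, -0.6, 0.2]
width: 0.0857
```

Call:
apply_moves --moves '[[[0,0,0,-0.15],[0,0,0,-0.15],[0,0,0,-0.15],[0,0,0,-0.15],[0,0,0,-0.15]]]'

```text
t: 4.8
tcp_pos: [0.5671, 0.159, 0.1998]
tcp_rot: [0.64, -0.64, -0.301, 0.301]
ft_force: [-0.5, 0.2, 0.6]
width: 0.0853
```

```bash
python3 -c "
from h import *
snap('w2');C,s,im=load('w2');T=rot(s['tcp_rot']);print(T, np.arctan2(T[1,0],T[0,0]))"
```

```text
w2 4.8 [ 0.0515  0.0704  0.0615  1.5621 -0.0001 -0.8289] [0.5671 0.159  0.1998] [0.5186 0.0976 0.3737]
[[ 0.6369 -0.0002 -0.771 ]
 [ 0.771  -0.0001  0.6369]
 [-0.0002 -1.      0.0001]] 0.8803789626202342
```

View pics/w2.png

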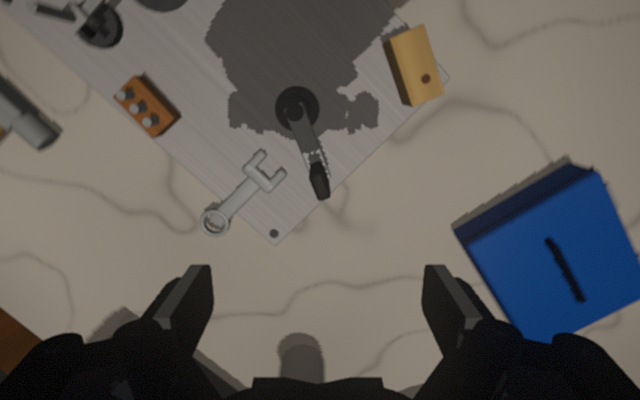

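```bash
python3 - <<'E'
from h import *
C,s,im=load('w2')
a=cv2.convertScaleAbs(im[70:230,220:440,::-1],alpha=1.8)
cv2.imwrite('pics/w2z.png',cv2.resize(a,None,fx=3.6,fy=3.6,interpolation=cv2.INTER_CUBIC))
for z in (.012,.05): print(onz(C,(297,107),z))
E
```

```text
[0.5463 0.1008 0.012 ]
[0.5434 0.1005 0.05  ]
```

View pics/w2z.png

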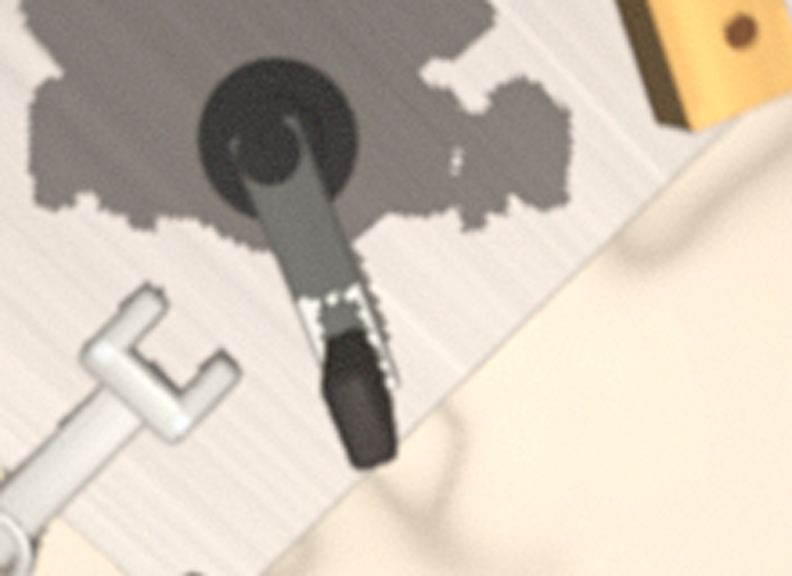

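```bash
python3 - <<'E'
from h import *
C,s,im=load('w2')
z=lambda u,v:(220+u/3.6,70+v/3.6)
print('flange',onz(C,z(278,138),.012),'cap',onz(C,z(268,150),.052))
P={k:onz(C,z(*v),.095) for k,v in dict(ll=(327,385),lr=(386,382),fr=(397,455),fl=(362,467)).items()}
c=sum(P.values())/4;print(P,c)
ax=np.array([.5475,.102]);d=c[:2]-ax;print(np.linalg.norm(d),np.arctan2(d[1],d[0]))
e=(P['fr']+P['fl']-P['ll']-P['lr'])[:2]/2;print(np.linalg.norm(e),np.arctan2(e[1],e[0]))
# arm axis dir at z=.048 : edges midpoints
a1=(onz(C,z(252,190),.048)+onz(C,z(318,170),.048))/2;a2=(onz(C,z(322,355),.048)+onz(C,z(378,335),.048))/2
e=(a2-a1)[:2];print(a1,a2,np.arctan2(e[1],e[0]))
E
```

```text
flange [0.5469 0.1019 0.012 ] cap [0.5475 0.1021 0.052 ]
{'ll': array([0.5665, 0.1482, 0.095 ]), 'lr': array([0.5561, 0.156 , 0.095 ]), 'fr': array([0.5648, 0.1707, 0.095 ]), 'fl': array([0.5727, 0.1678, 0.095 ])} [0.565  0.1607 0.095 ]
0.061224315287574015 1.2806917425110023
0.01869275273125333 1.1624664351171534
[0.5493 0.1102 0.048 ] [0.5634 0.1524 0.048 ] 1.2492447044317214
```

Call:
apply_moves --moves '[[[0,0,0,-0.077],[0,0,0,-0.077],[0,0,0,-0.077],[0,0,0,-0.077],[0,0,0,-0.077]]]' --fingers 0.2

```text
t: 5.35
tcp_pos: [0.5671, 0.159, 0.1999]
tcp_rot: [0.572, -0.572, -0.416, 0.416]
ft_force: [-1.1, 0.7, 0.0]
width: 0.0516
```

Call:
apply_moves --moves '[[[0,0.027,0.0014,0],[0,0.027,0,0],[0,0.027,0,0],[0,0.027,0,0],[0,0.028,0,0]]]'

```text
t: 5.85
tcp_pos: [0.5658, 0.1594, 0.063]
tcp_rot: [-0.572, 0.572, 0.415, -0.415]
ft_force: [-0.4, -0.5, 1.0]
width: 0.0511
```

```bash
python3 -c "
from h import *
snap('w3');C,s,im=load('w3');T=rot(s['tcp_rot']);print(np.arctan2(T[1,0],T[0,0]),s['ft_force'],s['width'])"
```

```text
w3 5.85 [ 0.0523  0.0869 -0.17    1.3137 -0.0001 -1.2035] [0.5658 0.1594 0.063 ] [0.5424 0.0842 0.2369]
1.2558206108174261 [-0.3894 -0.4579  0.9749] 0.051149195678928484
```

View pics/w3.png

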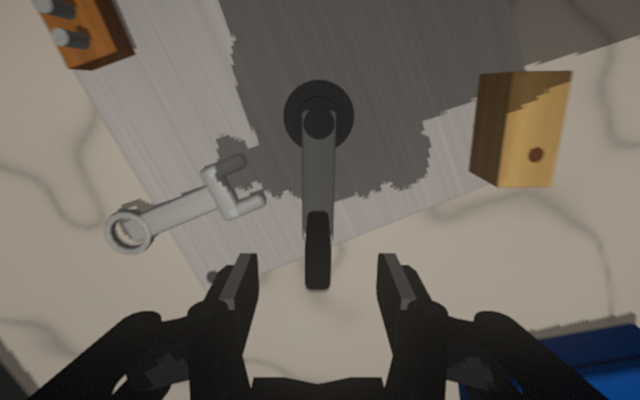

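Call:
apply_moves --moves '[[[0,0,0,0],[0,0,0,0],[0,0,0,0],[0,0,0,0],[0,0,0,0]]]' --fingers -1 --squeeze 60

```text
t: 6.4
tcp_pos: [0.5664, 0.1595, 0.065]
tcp_rot: [-0.571, 0.572, 0.417, -0.416]
ft_force: [-0.3, 0.5, -0.4]
width: -0.0001
```

Call:
apply_moves --moves '[[[-0.0003,0,-0.006,0.1],[-0.0003,0,-0.006,0.1],[-0.0003,0,-0.006,0.1],[-0.0003,0,-0.006,0.1],[-0.0003,0,-0.006,0.1]]]'

```text
t: 6.9
tcp_pos: [0.5914, 0.1435, 0.0644]
tcp_rot: [-0.657, 0.657, 0.261, -0.26]
ft_force: [0.0, -0.2, 0.0]
width: -0.0001
```

```bash
python3 -c "
from h import *
snap('w4');C,s,im=load('w4');T=rot(s['tcp_rot']);p=s['tcp_pos'][:2]-[.5475,.102];print(np.arctan2(T[1,0],T[0,0]),np.linalg.norm(p),np.arctan2(p[1],p[0]),s['ft_force'],s['ft_torque'],s['width'])"
```

```text
w4 6.9 [ 0.0235  0.1481 -0.1017  1.3204 -0.0001 -0.7315] [0.5914 0.1435 0.0644] [0.5358 0.0888 0.2382]
0.7549793023244593 0.06042801222911286 0.7571255699695703 [ 0.0349 -0.2219  0.0475] [0.0122 0.002  0.007 ] -0.00014356675363707744
```

View pics/w4.png

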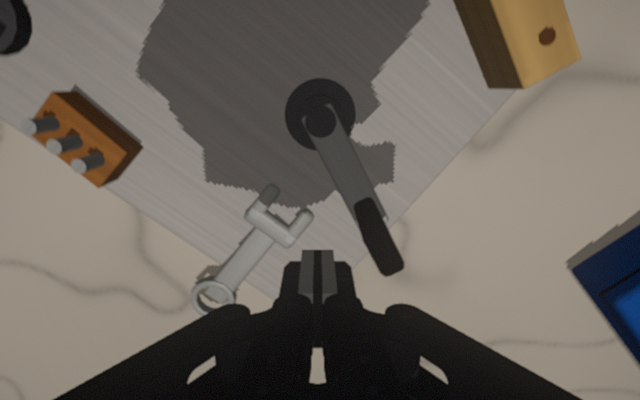

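```bash
python3 - <<'E'
from h import *
ax=np.array([.5475,.102])
for n,uv in (('w4',(388,252)),('w3',(318,268)),('w2',(320.6,186.7))):
    C,s,im=load(n)
    for z in (.048,.08,.095,.11):
        w=onz(C,uv,z);d=w[:2]-ax;print(n,z,w,np.linalg.norm(d),np.arctan2(d[1],d[0]))
C,s,im=load('w3');D,_,_=load('w2')
print(tri(C,(317.5,290),D,(324,197)), tri(C,(320,117),D,(294.4,111.7)))
S,D=fixed()
from cell import arm
snap('sc1','scene');snap('sd1','side')
for n,r in(('sc1',(200,350,340,500)),('sd1',(180,335,170,330))):
    a=load(n)[2][r[0]:r[1],r[2]:r[3],::-1];cv2.imwrite(f'pics/{n}z.png',cv2.resize(a,None,fx=4,fy=3.8,interpolation=cv2.INTER_CUBIC))
E
```

```text
w4 0.048 [0.5748 0.1821 0.048 ] 0.0846667451776684 1.2423810708041387
w4 0.08 [0.5682 0.1664 0.08  ] 0.06769319318274523 1.259408357776144
w4 0.095 [0.5652 0.1591 0.095 ] 0.05974641527974193 1.2707187071727164
w4 0.11 [0.5621 0.1517 0.11  ] 0.0518096243913025 1.2854967570031794
w3 0.048 [0.5735 0.1814 0.048 ] 0.08357214706622208 1.2543667606621731
w3 0.08 [0.5682 0.165  0.08  ] 0.06628030709877265 1.2525920406112436
w3 0.095 [0.5658 0.1572 0.095 ] 0.05817486034972212 1.2513969599393684
w3 0.11 [0.5633 0.1495 0.11  ] 0.05006952358765041 1.2498149531126677
w2 0.048 [0.5736 0.1698 0.048 ] 0.0726395682996574 1.2031784513066315
w2 0.08 [0.5682 0.1627 0.08  ] 0.06413125331828619 1.2421299083499764
w2 0.095 [0.5657 0.1594 0.095 ] 0.06018341625617601 1.2641635723412876
w2 0.11 [0.5631 0.1561 0.11  ] 0.056268888276201356 1.289276573913999
(array([0.5693, 0.168 , 0.0945]), np.float64(0.0003521246471075566)) (array([0.547 , 0.1009, 0.0454]), np.float64(0.00335421940487819))
sc1 7.05 [ 0.0235  0.1479 -0.1023  1.3203 -0.0001 -0.7373] [0.5912 0.1435 0.0642] [1.0237 0.0595 0.6033]
sd1 7.1 [ 0.0237  0.1476 -0.1027  1.3204 -0.0001 -0.7381] [0.591  0.1436 0.0642] [0.0942 0.5229 0.8152]
```

View pics/sc1z.png

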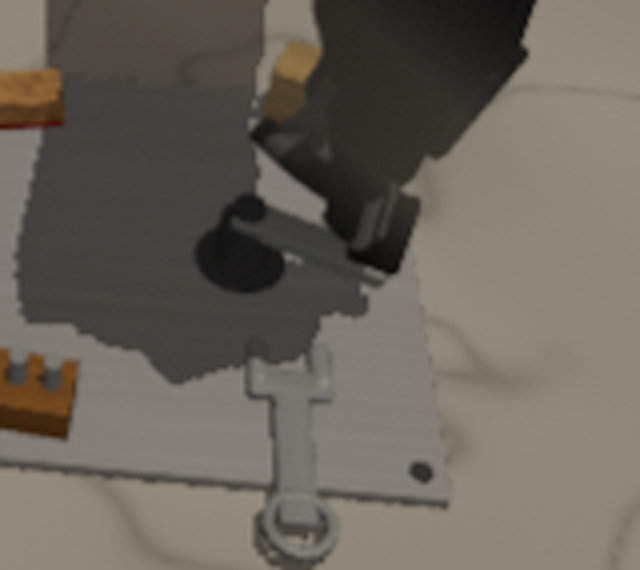

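View pics/sd1z.png

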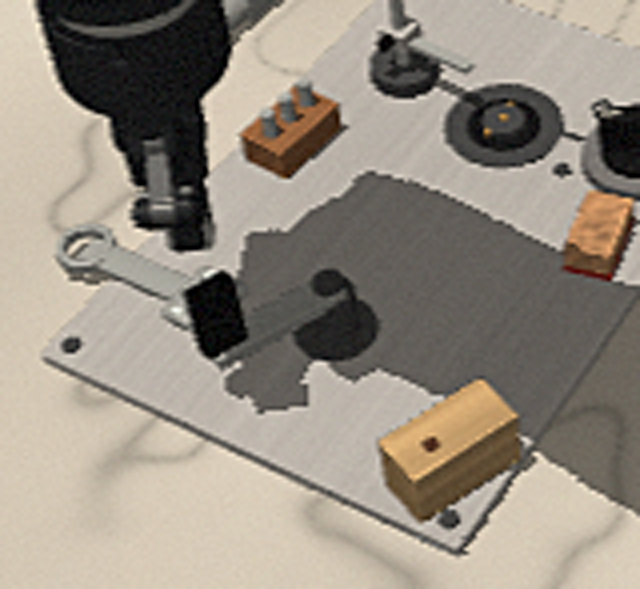

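```bash
python3 - <<'E'
from h import *
D=load('sd1')[0];S=load('sc1')[0]
for z in (.06,.08,.1,.12): print(z,onz(D,(217.5,244.5),z),proj(D,[.591,.1436,z]),proj(S,[.591,.1436,z]))
E
```

```text
0.06 [0.6123 0.1281 0.06  ] [220.24   254.2439] [424.1514 272.9792]
0.08 [0.5985 0.1386 0.08  ] [218.646  247.8545] [426.0924 265.909 ]
0.1 [0.5848 0.149  0.1   ] [217.0025 241.2669] [428.115  258.5411]
0.12 [0.5711 0.1595 0.12  ] [215.3072 234.4716] [430.2246 250.8566]
```

View pics/sd1.png

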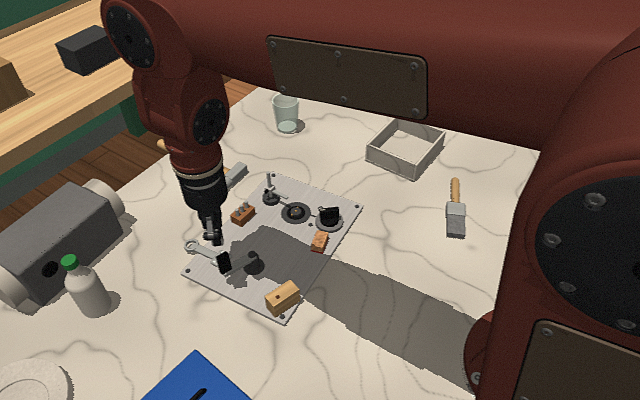

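View pics/sc1.png

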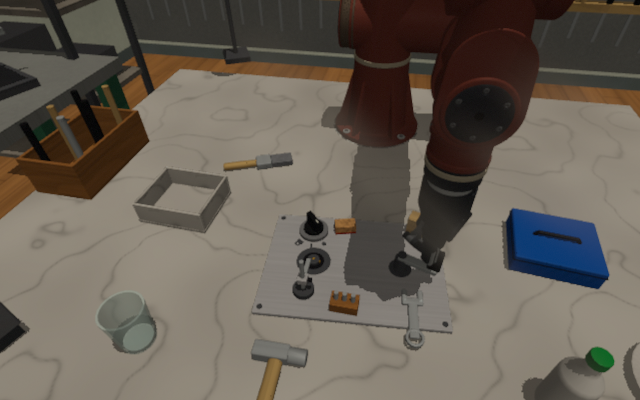

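Call:
apply_moves --moves '[[[0,-0.01,0,0],[0,-0.01,0,0],[0,-0.01,0,0],[0,0,0,0],[0,0,0,0]]]' --fingers 0.2

```text
t: 7.65
tcp_pos: [0.5914, 0.1436, 0.0945]
tcp_rot: [-0.657, 0.657, 0.262, -0.262]
ft_force: [-0.9, 0.3, 1.3]
width: 0.0506
```

Call:
apply_moves --moves '[[[-0.0003,0,0.006,-0.1],[-0.0003,0,0.006,-0.1],[-0.0003,0,0.006,-0.1],[-0.0003,0,0.006,-0.1],[-0.0003,0,0.006,-0.1]]]'

```text
t: 8.15
tcp_pos: [0.5652, 0.1596, 0.0933]
tcp_rot: [0.571, -0.57, -0.417, 0.418]
ft_force: [0.2, 0.5, -1.0]
width: 0.0513
```

Call:
apply_moves --moves '[[[0,0.015,0,0],[0,0.015,0,0],[0,0.01,0,0],[0,0.01,0,0],[0,0,0,0]]]'

```text
t: 8.65
tcp_pos: [0.5645, 0.1593, 0.0416]
tcp_rot: [0.572, -0.571, -0.415, 0.417]
ft_force: [0.2, 0.1, -0.5]
width: 0.0512
```

```bash
python3 -c "
from h import *
snap('w5');C,s,im=load('w5');T=rot(s['tcp_rot']);p=s['tcp_pos'][:2]-[.5475,.102];print(np.arctan2(T[1,0],T[0,0]),np.linalg.norm(p),np.arctan2(p[1],p[0]),s['ft_force'],s['width'])"
```

```text
w5 8.65 [ 0.0522  0.1002 -0.1953  1.2784 -0.0001 -1.206 ] [0.5645 0.1593 0.0416] [0.5419 0.0841 0.2156]
1.2582650709701069 0.059733867650293156 1.2818909843002098 [ 0.1938  0.1417 -0.499 ] 0.051236063412104356
```

View pics/w5.png

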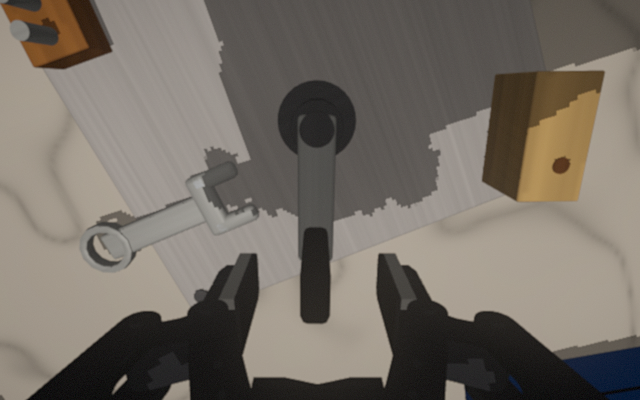

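Call:
apply_moves --moves '[[[0,0.005,-0.001,0],[0,0.006,0,0],[0,0,0,0],[0,0,0,0],[0,0,0,0]]]'

```text
t: 9.2
tcp_pos: [0.5669, 0.1592, 0.0332]
tcp_rot: [-0.571, 0.572, 0.416, -0.416]
ft_force: [1.1, 0.3, -0.4]
width: 0.0519
```

Call:
apply_moves --moves '[[[0,0,0,0],[0,0,0,0],[0,0,0,0],[0,0,0,0],[0,0,0,0]]]' --fingers -1 --squeeze 60

```text
t: 9.7
tcp_pos: [0.5659, 0.1595, 0.0332]
tcp_rot: [0.572, -0.571, -0.416, 0.417]
ft_force: [-5.4, 1.2, 4.1]
width: 0.0112
```

Call:
apply_moves --moves '[[[-0.0006,0,-0.0084,0.14],[-0.0006,0,-0.0084,0.14],[-0.0006,0,-0.0084,0.14],[-0.0006,0,-0.0084,0.14],[-0.0006,0,-0.0084,0.14]]]'

```text
t: 10.2
tcp_pos: [0.5975, 0.1339, 0.0331]
tcp_rot: [0.681, -0.68, -0.192, 0.194]
ft_force: [-14.7, 0.8, 11.8]
width: 0.0112
```

```bash
cat > st.py <<'E'
from h import *
from cell import arm
s=arm.read_state();T=rot(s['tcp_rot']);p=s['tcp_pos'][:2]-[.5475,.102];print(s['t'],s['tcp_pos'],'psi',np.arctan2(T[1,0],T[0,0]),'r',np.linalg.norm(p),np.arctan2(p[1],p[0]),s['ft_force'],s['ft_torque'],s['width'],s['qpos'])
E
python3 st.py
```

```text
10.2 [0.5975 0.1339 0.0331] psi 0.5535075409023762 r 0.05934112673827892 0.568515747828578 [-14.7497   0.8211  11.7716] [ 0.069   2.6596 -0.3554] 0.011210407680502575 [ 0.0071  0.1831 -0.1208  1.2706  0.0003 -0.5464]
```

Call:
apply_moves --moves '[[[-0.0006,0,-0.0084,0.14],[-0.0006,0,-0.0084,0.14],[-0.0006,0,-0.0084,0.14],[-0.0006,0,-0.0084,0.14],[-0.0006,0,-0.0084,0.14]]]'

```text
t: 10.7
tcp_pos: [0.6051, 0.0946, 0.0331]
tcp_rot: [0.706, -0.705, 0.053, -0.05]
ft_force: [-17.7, 7.7, 12.5]
width: 0.0112
```

```bash
python3 st.py
```

```text
10.7 [0.6051 0.0946 0.0331] psi -0.14563987189591074 r 0.05803094913958004 -0.12806355693447405 [-17.6949   7.7033  12.4973] [ 1.3683  3.2568 -0.1981] 0.011166763555590728 [-0.0593  0.1849 -0.1188  1.2723  0.002   0.0864]
```

Call:
apply_moves --moves '[[[-0.001,0,-0.0084,0.14],[-0.001,0,-0.0084,0.14],[-0.001,0,-0.0084,0.14],[-0.0006,0,-0.0084,0.14],[-0.0006,0,-0.0084,0.14]]]'

```text
t: 11.2
tcp_pos: [0.5855, 0.0595, 0.0331]
tcp_rot: [0.646, -0.644, 0.291, -0.289]
ft_force: [-8.6, 14.2, 8.6]
width: 0.0111
```

```bash
python3 st.py
```

```text
11.2 [0.5855 0.0595 0.0331] psi -0.8449016859291492 r 0.05703413922432726 -0.8406891367695781 [-8.628  14.1588  8.5761] [ 2.5069  1.5342 -0.0783] 0.011062757761448314 [-0.123   0.1104 -0.2002  1.263   0.0038  0.7219]
```

Call:
apply_moves --moves '[[[-0.001,0,-0.0083,0.14],[-0.001,0,-0.0083,0.14],[-0.001,0,-0.0083,0.14],[-0.001,0,-0.0083,0.14],[-0.0006,0,-0.0083,0.14]]]'

```text
t: 11.7
tcp_pos: [0.5481, 0.0451, 0.0332]
tcp_rot: [0.507, -0.506, 0.494, -0.493]
ft_force: [-0.3, 10.7, 2.2]
width: 0.0112
```

```bash
python3 st.py
```

```text
11.7 [0.5481 0.0451 0.0332] psi -1.5454414184528078 r 0.05694931587621853 -1.5599493372621664 [-0.3037 10.6599  2.2353] [1.8955 0.0732 0.1046] 0.011161921326798928 [-0.1576 -0.0096 -0.3239  1.2567  0.0027  1.3879]
```

Call:
apply_moves --moves '[[[-0.0006,0,-0.0082,0.14],[-0.0006,0,-0.0082,0.14],[-0.0006,0,-0.0082,0.14],[-0.0006,0,-0.0082,0.14],[-0.0006,0,-0.0082,0.14]]]'

```text
t: 12.2
tcp_pos: [0.5102, 0.0581, 0.0332]
tcp_rot: [0.307, -0.306, 0.638, -0.636]
ft_force: [3.4, 10.4, -0.4]
width: 0.0113
```

```bash
python3 st.py
```

```text
12.2 [0.5102 0.0581 0.0332] psi -2.2451479370102407 r 0.057649494878195796 -2.274663482975138 [ 3.4009 10.4384 -0.414 ] [ 1.9079 -0.5662  0.3682] 0.011326572722387856 [-0.1439 -0.1244 -0.4338  1.2609  0.003   2.1013]
```

Call:
apply_moves --moves '[[[-0.0006,0,-0.0082,0.14],[-0.0006,0,-0.0082,0.14],[-0.0006,0,-0.0082,0.14],[-0.0006,0,-0.0082,0.14],[-0.0006,0,-0.0082,0.14]]]'

```text
t: 12.7
tcp_pos: [0.4893, 0.0922, 0.0332]
tcp_rot: [0.07, -0.069, 0.704, -0.703]
ft_force: [1.5, 6.1, -0.4]
width: 0.0112
```

```bash
python3 st.py;python3 -c "
from h import *
snap('w6')"
```

```text
12.7 [0.4893 0.0922 0.0332] psi -2.945298126168219 r 0.05902365128739514 -2.974021495056903 [ 1.4762  6.1024 -0.4492] [ 1.0736 -0.5517  0.4295] 0.011160433142668083 [-0.0785 -0.1744 -0.4792  1.2654  0.002   2.8668]
w6 12.7 [-0.0785 -0.1744 -0.4792  1.2654  0.002   2.8668] [0.4893 0.0922 0.0332] [0.5652 0.1049 0.2072]
```

View pics/w6.png

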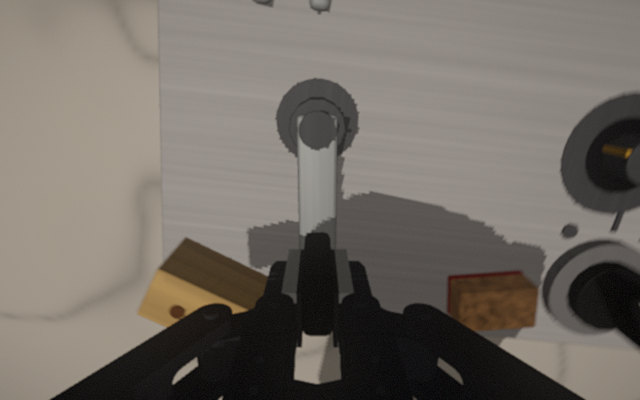

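```bash
python3 - <<'E'
from h import *
W=load('w1')[0];D=load('sd1')[0];S=load('sc1')[0]
print('pointer',tri(W,(355,113.5),D,(170+410/3.5,165+113/3.5)))
print('cutter',tri(W,(341,134.3),D,(170+440/3.5,165+161/3.5)))
for z in (.017,.02,.023):print(onz(W,(341,134.3),z),onz(D,(170+440/3.5,165+161/3.5),z))
E
```

```text
pointer (array([ 0.5877, -0.0704,  0.0407]), np.float64(0.0011446654917375335))
cutter (array([ 0.5632, -0.0665,  0.0133]), np.float64(0.002204677112038624))
[ 0.5643 -0.0653  0.017 ] [ 0.5604 -0.0647  0.017 ]
[ 0.5647 -0.065   0.02  ] [ 0.5586 -0.0625  0.02  ]
[ 0.565  -0.0647  0.023 ] [ 0.5569 -0.0603  0.023 ]
```

Call:
apply_moves --moves '[[[0,0,0,0],[0,0,0,0],[0,0,0,0],[0,0,0,0],[0,0,0,0]]]' --fingers 1

```text
t: 13.25
tcp_pos: [0.4893, 0.0906, 0.033]
tcp_rot: [-0.071, 0.071, -0.703, 0.704]
ft_force: [-0.1, -0.8, 0.0]
width: 0.0818
```

Call:
apply_moves --moves '[[[0,0,0,-0.15],[0,0,0,-0.15],[0,0,0,-0.15],[0,0,0,-0.15],[0,0,0,-0.15]]]'

```text
t: 13.75
tcp_pos: [0.4893, 0.0907, 0.0329]
tcp_rot: [-0.326, 0.326, -0.628, 0.628]
ft_force: [0.1, -0.7, -0.1]
width: 0.0854
```

Call:
apply_moves --moves '[[[0,0,0,-0.15],[0,0,0,-0.15],[0,0,0,-0.15],[0,0,0,-0.15],[0,0,0,-0.15]]]'

```text
t: 14.25
tcp_pos: [0.4893, 0.0906, 0.033]
tcp_rot: [-0.533, 0.533, -0.465, 0.465]
ft_force: [0.1, 0.3, 0.7]
width: 0.0853
```

Call:
apply_moves --moves '[[[0,0,0,-0.15],[0,0,0,-0.15],[0,0,0,-0.15],[0,0,0,-0.15],[0,0,0,-0.15]]]'

```text
t: 14.75
tcp_pos: [0.4893, 0.0907, 0.033]
tcp_rot: [-0.666, 0.666, -0.237, 0.237]
ft_force: [-0.1, 0.4, -0.2]
width: 0.0855
```

Call:
apply_moves --moves '[[[0,0,0,-0.15],[0,0,0,-0.15],[0,0,0,-0.15],[0,0,0,-0.15],[0,0,0,-0.15]]]'

```text
t: 15.25
tcp_pos: [0.4893, 0.0906, 0.033]
tcp_rot: [-0.707, 0.707, 0.023, -0.023]
ft_force: [-0.9, -0.6, -0.7]
width: 0.0852
```

Call:
apply_moves --moves '[[[0,0,0,-0.05],[0,0,0,-0.05],[0,0,0,-0.04],[0,0,0,0],[0,0,0,0]]]' --fingers 0.2

```text
t: 15.75
tcp_pos: [0.4893, 0.0907, 0.033]
tcp_rot: [-0.704, 0.704, 0.07, -0.07]
ft_force: [-0.1, -0.2, 0.0]
width: 0.0515
```

```bash
python3 st.py;python3 -c "
from h import *
snap('w7')"
```

```text
15.75 [0.4893 0.0907 0.033 ] psi 0.19797068222468872 r 0.059294895202265385 -2.9498152136842974 [-0.0898 -0.246   0.0486] [-0.015   0.0089  0.029 ] 0.05149873340859525 [-0.0801 -0.1736 -0.4789  1.2655 -0.0001 -0.2781]
w7 15.75 [-0.0801 -0.1736 -0.4789  1.2655 -0.0001 -0.2781] [0.4893 0.0907 0.033 ] [0.4143 0.0736 0.2069]
```

View pics/w7.png

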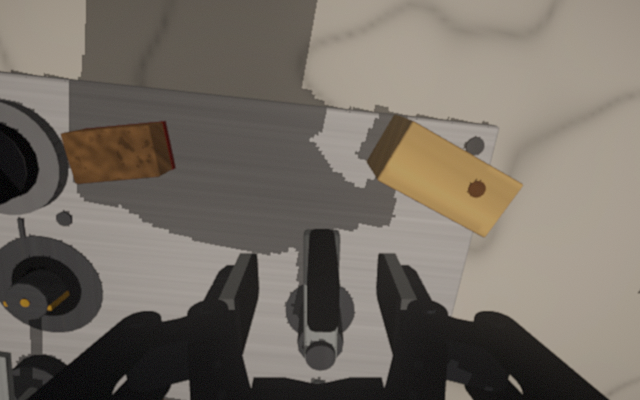

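Call:
apply_moves --moves '[[[0,0,0.001,0],[0,0,0,0],[0,0,0,0],[0,0,0,0],[0,0,0,0]]]' --fingers -1

```text
t: 16.3
tcp_pos: [0.489, 0.0919, 0.0331]
tcp_rot: [0.704, -0.704, -0.07, 0.07]
ft_force: [-1.5, 0.9, 3.0]
width: 0.011
```

Call:
apply_moves --moves '[[[0.0006,0,0.0083,0.14],[0.0006,0,0.0083,0.14],[0.0006,0,0.0083,0.14],[0.0006,0,0.0083,0.14],[0.0006,0,0.0083,0.14]]]'

```text
t: 16.8
tcp_pos: [0.4952, 0.1325, 0.0331]
tcp_rot: [-0.684, 0.685, -0.177, 0.177]
ft_force: [-1.1, -1.2, 1.6]
width: 0.0108
```

```bash
python3 st.py
```

```text
16.8 [0.4952 0.1325 0.0331] psi -0.5064919154175238 r 0.060575386288981806 2.6141265744575155 [-1.1033 -1.1676  1.644 ] [-0.0534  0.0642  0.0736] 0.010839964137030086 [ 0.0059 -0.1253 -0.4349  1.2614 -0.0001  0.5124]
```

Call:
apply_moves --moves '[[[0.0006,0,0.0083,0.14],[0.0006,0,0.0083,0.14],[0.0006,0,0.0083,0.14],[0.0006,0,0.0083,0.14],[0.0006,0,0.0083,0.14]]]'

```text
t: 17.3
tcp_pos: [0.526, 0.1592, 0.0331]
tcp_rot: [-0.582, 0.582, -0.401, 0.401]
ft_force: [-2.8, -1.8, 3.7]
width: 0.0109
```

```bash
python3 st.py
```

```text
17.3 [0.526  0.1592 0.0331] psi -1.2065676984415203 r 0.06113605755899694 1.930894848560853 [-2.7515 -1.7895  3.7113] [-0.3353  0.5249 -0.0824] 0.010891070832969328 [ 0.056  -0.0097 -0.3241  1.2568 -0.0001  1.2625]
```

Call:
apply_moves --moves '[[[0.0006,0,0.0083,0.14],[0.0006,0,0.0083,0.14],[0.0006,0,0.0083,0.14],[0.0006,0,0.0083,0.14],[0.0006,0,0.0083,0.14]]]'

```text
t: 17.8
tcp_pos: [0.5666, 0.1598, 0.0331]
tcp_rot: [0.409, -0.41, 0.577, -0.576]
ft_force: [-4.7, -1.2, 5.8]
width: 0.0111
```

```bash
python3 st.py
```

```text
17.8 [0.5666 0.1598 0.0331] psi -1.9066424442729253 r 0.060844284966894195 1.2508294876667596 [-4.682  -1.2001  5.8285] [-0.2928  0.9758 -0.1921] 0.0110562867047657 [ 0.0529  0.1091 -0.2016  1.2609 -0.0001  1.9596]
```

Call:
apply_moves --moves '[[[0.0006,0,0.0083,0.14],[0.0006,0,0.0083,0.14],[0.0006,0,0.0083,0.14],[0.0006,0,0.0083,0.14],[0.0006,0,0.0083,0.14]]]'

```text
t: 18.3
tcp_pos: [0.598, 0.134, 0.0331]
tcp_rot: [0.186, -0.187, 0.682, -0.682]
ft_force: [-7.0, 0.3, 7.0]
width: 0.0112
```

```bash
python3 st.py
```

```text
18.3 [0.598  0.134  0.0331] psi -2.606547928911345 r 0.05977854720829259 0.5643525810843415 [-7.0215  0.2692  7.0048] [ 0.0839  1.33   -0.1423] 0.011240795061283726 [ 0.0072  0.1813 -0.123   1.2679  0.0002  2.6138]
```

Call:
apply_moves --moves '[[[0,0,0,0],[0,0,0,0],[0,0,0,0],[0,0,0,0],[0,-0.01,0,0]]]' --fingers 0.2

```text
t: 18.8
tcp_pos: [0.5972, 0.1342, 0.0418]
tcp_rot: [0.188, -0.19, 0.681, -0.681]
ft_force: [0.4, 0.1, -1.0]
width: 0.0514
```

Call:
apply_moves --moves '[[[0,-0.02,0,0],[0,-0.02,0,0],[0.02,0,0.005,0],[0.036,0,0.012,0],[0.036,0,0.012,0]]]'

```text
t: 19.3
tcp_pos: [0.5341, 0.0613, 0.0839]
tcp_rot: [-0.19, 0.189, -0.681, 0.681]
ft_force: [-0.5, -1.5, 0.0]
width: 0.0511
```

Call:
apply_moves --moves '[[[0.036,0,0.012,0],[0.036,0,0.012,0],[0.017,0,0.006,0],[0,0.012,0,0],[0,0,0,0]]]'

```text
t: 19.8
tcp_pos: [0.4732, -0.0097, 0.0702]
tcp_rot: [0.189, -0.189, 0.682, -0.681]
ft_force: [0.2, 0.4, -0.1]
width: 0.0509
```

```bash
python3 st.py;python3 -c "
from h import *
snap('m1')"
```

```text
19.8 [ 0.4732 -0.0097  0.0702] psi -2.6012321596488523 r 0.13410760031884106 -2.1576251463773555 [ 0.1542  0.4478 -0.0575] [ 0.0398 -0.0031 -0.0075] 0.05092345232361914 [-0.2979 -0.2744 -0.4973  1.3486  0.0001  2.3034]
m1 19.8 [-0.2979 -0.2744 -0.4973  1.3486  0.0001  2.3034] [ 0.4732 -0.0097  0.0702] [0.5399 0.0279 0.244 ]
```

View pics/m1.png

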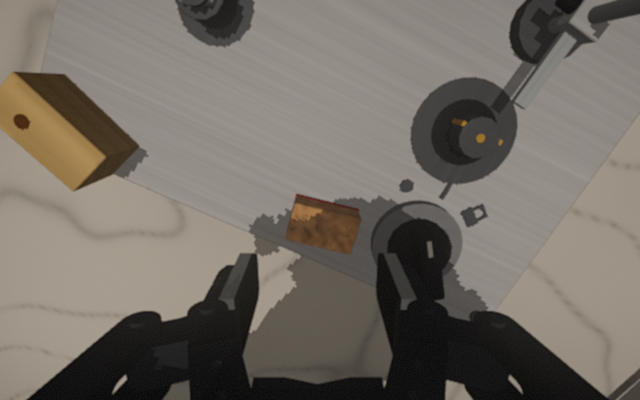

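Call:
apply_moves --moves '[[[0,0,0.04,0],[0,0,0.04,0],[0,0,0.04,0],[0,0,0.04,0],[0,0,0.04,0]]]'

```text
t: 20.35
tcp_pos: [0.5781, -0.1818, 0.0708]
tcp_rot: [0.189, -0.189, 0.681, -0.681]
ft_force: [0.2, -0.4, 0.7]
width: 0.0515
```

Call:
apply_moves --moves '[[[0,0,0,0],[0,0,0,0],[0,0,0,0],[0,0,0,0],[0,0,0,0]]]'

```text
t: 20.85
tcp_pos: [0.5767, -0.1804, 0.0714]
tcp_rot: [-0.189, 0.189, -0.681, 0.681]
ft_force: [-0.0, 0.6, 0.6]
width: 0.0511
```

```bash
python3 -c "
from h import *
snap('m2')
for n,r in(('m1',(60,200,380,560)),('m2',(40,240,60,300))):
    a=cv2.convertScaleAbs(load(n)[2][r[0]:r[1],r[2]:r[3],::-1],alpha=1.6);cv2.imwrite(f'pics/{n}z.png',cv2.resize(a,None,fx=4 if n=='m1' else 3,fy=4 if n=='m1' else 3,interpolation=cv2.INTER_CUBIC))
"
```

```text
m2 20.85 [-0.5193  0.1316 -0.1068  1.3319 -0.0001  2.0803] [ 0.5767 -0.1804  0.0714] [ 0.6431 -0.1425  0.2453]
```

View pics/m2.png

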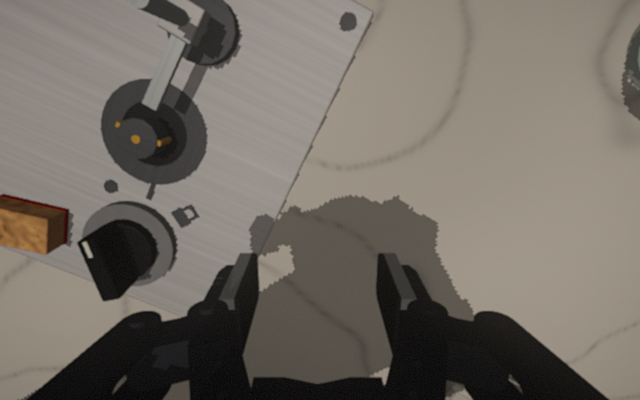

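View pics/m1z.png

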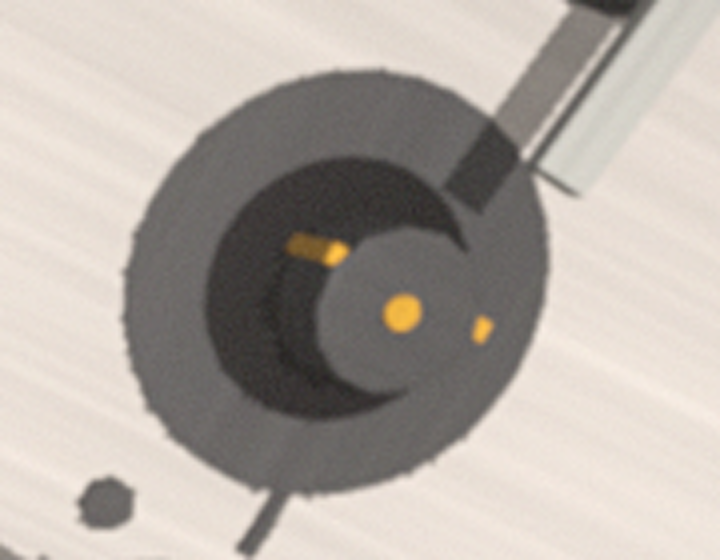

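View pics/m2z.png

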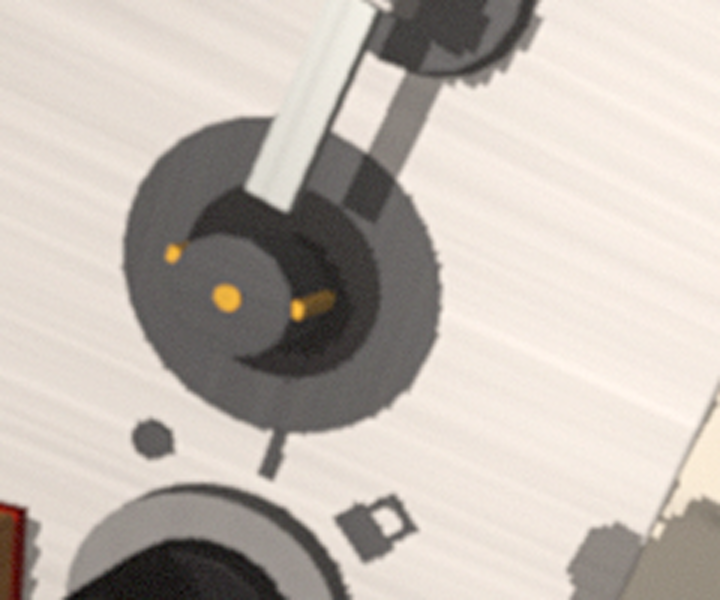

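```bash
cat > meas.py <<'E'
from h import *
import sys
def dot(n,r):
    im=load(n)[2];a=im[r[0]:r[1],r[2]:r[3]].astype(float)
    w=np.clip(a[:,:,0]-a[:,:,2]-40,0,None)
    m=(w>0).astype(np.uint8);k,l,st,c=cv2.connectedComponentsWithStats(m)
    out=[]
    for i in range(1,k):
        if st[i,4]>=6:
            ys,xs=np.where(l==i);ww=w[ys,xs];out.append((round(xs@ww/ww.sum()+r[2],2),round(ys@ww/ww.sum()+r[0],2),int(st[i,4])))
    return out
E
python3 - <<'E'
from meas import *
print(dot('m1',(100,160,440,520)));print(dot('m2',(100,170,100,190)))
A,B=load('m1')[0],load('m2')[0]
z1=lambda u,v:(380+u/4-.375,60+v/4-.375)
z2=lambda u,v:(60+u/3-.33,40+v/3-.33)
print('L',tri(A,z1(537,162),B,z2(245,187)));print('R',tri(A,z1(582,192),B,z2(290,212)))
print('dot',tri(A,z1(402,313),B,z2(227,298)))
print('flange edge?', tri(A,z1(336,282),B,z2(282,275)))
E
```

```text
[(np.float64(462.59), np.float64(122.74), 62), (np.float64(480.12), np.float64(137.85), 71), (np.float64(500.07), np.float64(141.94), 26)]
[(np.float64(117.27), np.float64(124.03), 29), (np.float64(135.3), np.float64(138.86), 72), (np.float64(158.94), np.float64(142.71), 45)]
L (array([ 0.5871, -0.0657,  0.0449]), np.float64(0.0002764790818557073))
R (array([ 0.5872, -0.074 ,  0.044 ]), np.float64(0.0007493426936681179))
dot (array([ 0.5632, -0.0672,  0.0354]), np.float64(0.0001125674180443015))
flange edge? (array([ 0.5645, -0.0665,  0.0103]), np.float64(0.0001888351597515489))
```

Call:
apply_moves --moves '[[[0,-0.04,0,0],[-0.0225,0,-0.0323,0],[-0.0225,0,-0.0323,0],[-0.0225,0,-0.0323,0],[-0.0225,0,-0.0323,0]]]'

```text
t: 21.4
tcp_pos: [0.5871, -0.0225, 0.1115]
tcp_rot: [-0.189, 0.189, -0.681, 0.682]
ft_force: [0.6, 0.3, 0.0]
width: 0.0512
```

Call:
apply_moves --moves '[[[-0.0225,0,-0.0323,0],[-0.0225,0,-0.0323,0],[-0.0225,0,-0.0323,0],[-0.0225,0,-0.0323,0],[0,0,0,-0.15]]]'

```text
t: 21.9
tcp_pos: [0.5973, 0.1376, 0.1113]
tcp_rot: [0.241, -0.24, 0.665, -0.665]
ft_force: [0.4, -0.9, -0.5]
width: 0.0516
```

Call:
apply_moves --moves '[[[0,0,0,-0.15],[0,0,0,-0.15],[0,0,0,-0.15],[0,0,0,-0.15],[0,0,0,-0.15]]]'

```text
t: 22.4
tcp_pos: [0.5977, 0.1332, 0.1112]
tcp_rot: [-0.468, 0.468, -0.53, 0.53]
ft_force: [-0.2, 0.4, 0.0]
width: 0.0513
```

Call:
apply_moves --moves '[[[0,0,0,-0.15],[0,0,0,-0.15],[0,0,0,-0.15],[0,0,0,-0.15],[0,0,0,-0.15]]]'

```text
t: 22.9
tcp_pos: [0.5977, 0.1332, 0.1112]
tcp_rot: [0.63, -0.63, 0.321, -0.322]
ft_force: [-0.7, 0.6, 0.1]
width: 0.0512
```

Call:
apply_moves --moves '[[[0,0,0,-0.15],[0,0,0,-0.15],[0,0,0,-0.15],[0,0,0,-0.15],[0,0,0,-0.15]]]'

```text
t: 23.4
tcp_pos: [0.5977, 0.1332, 0.1112]
tcp_rot: [-0.704, 0.704, -0.068, 0.069]
ft_force: [0.5, -1.0, -0.2]
width: 0.0513
```

Call:
apply_moves --moves '[[[0,0,0,-0.15],[0,0,0,-0.15],[0,0,0,-0.15],[0,0,0,-0.15],[0,0,0,-0.14]]]'

```text
t: 23.9
tcp_pos: [0.5977, 0.1332, 0.1112]
tcp_rot: [-0.681, 0.681, 0.191, -0.19]
ft_force: [0.2, -0.4, 0.7]
width: 0.0515
```

```bash
python3 st.py;python3 -c "
from h import *
snap('w8')"
```

```text
23.9 [0.5977 0.1332 0.1112] psi 0.5456625292498043 r 0.05909738049895398 0.5560427154998466 [ 0.1958 -0.3538  0.6559] [-0.0493  0.0325 -0.0404] 0.05146492986488069 [ 0.006   0.1424 -0.0225  1.4056 -0.     -0.5396]
w8 23.9 [ 0.006   0.1424 -0.0225  1.4056 -0.     -0.5396] [0.5977 0.1332 0.1112] [0.5323 0.0913 0.2851]
```

View pics/w8.png

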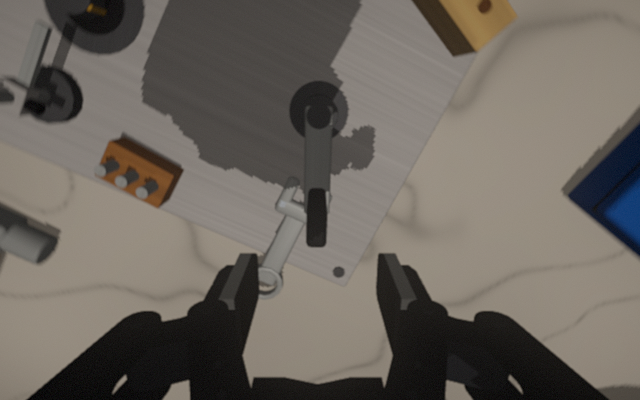

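Call:
apply_moves --moves '[[[0,0.02,0,0],[0,0.02,0,0],[0,0.02,0,0],[0,0.018,0,0],[0,0,0,0]]]'

```text
t: 24.45
tcp_pos: [0.5957, 0.1331, 0.0304]
tcp_rot: [0.682, -0.681, -0.186, 0.189]
ft_force: [-0.1, -0.6, -0.8]
width: 0.0511
```

Call:
apply_moves --moves '[[[0,0,0,0],[0,0,0,0],[0,0,0,0],[0,0,0,0],[0,0,0,0]]]' --fingers -1

```text
t: 24.95
tcp_pos: [0.5984, 0.1337, 0.0346]
tcp_rot: [0.682, -0.681, -0.189, 0.188]
ft_force: [-2.6, 3.7, 5.0]
width: 0.0114
```

```bash
python3 st.py
```

```text
24.95 [0.5984 0.1337 0.0346] psi 0.538934026595188 r 0.05999758502559565 0.5566036714463959 [-2.6212  3.6637  4.9694] [ 0.7163  0.5802 -0.2831] 0.011423822369637 [ 0.0061  0.1773 -0.1246  1.2674  0.0012 -0.5328]
```

Call:
apply_moves --moves '[[[-0.0006,0,-0.0083,0.14],[-0.0006,0,-0.0083,0.14],[-0.0006,0,-0.0083,0.14],[-0.0006,0,-0.0083,0.14],[-0.0006,0,-0.0083,0.14]]]'

```text
t: 25.45
tcp_pos: [0.6056, 0.0935, 0.0345]
tcp_rot: [0.705, -0.704, 0.059, -0.059]
ft_force: [-7.5, 5.5, 7.5]
width: 0.0113
```

Call:
apply_moves --moves '[[[-0.0008,0,-0.0083,0.14],[-0.0008,0,-0.0083,0.14],[-0.0008,0,-0.0083,0.14],[-0.0006,0,-0.0083,0.14],[-0.0006,0,-0.0083,0.14]]]'

```text
t: 25.95
tcp_pos: [0.5852, 0.0583, 0.0345]
tcp_rot: [0.643, -0.641, 0.297, -0.297]
ft_force: [-3.5, 7.7, 7.3]
width: 0.0113
```

```bash
python3 st.py
```

```text
25.95 [0.5852 0.0583 0.0345] psi -0.8661562023297393 r 0.057732604212433244 -0.8587185855649722 [-3.5383  7.6588  7.3068] [ 1.4099  0.8517 -0.0118] 0.011267179922287695 [-0.124   0.103  -0.2055  1.2611  0.0019  0.7422]
```

Call:
apply_moves --moves '[[[-0.0006,0,-0.0083,0.14],[-0.0006,0,-0.0083,0.14],[-0.0006,0,-0.0083,0.14],[-0.0006,0,-0.0083,0.14],[0,0,0,0]]]'

```text
t: 26.45
tcp_pos: [0.5552, 0.045, 0.0345]
tcp_rot: [0.536, -0.534, 0.462, -0.462]
ft_force: [-0.3, 7.9, 3.6]
width: 0.011
```

```bash
python3 st.py
```

```text
26.45 [0.5552 0.045  0.0345] psi -1.4252455046742902 r 0.05749520923763798 -1.4365643723266808 [-0.3431  7.8767  3.6295] [ 1.3229  0.2754 -0.101 ] 0.010952861144683312 [-0.1554  0.0085 -0.3032  1.2574  0.0024  1.2699]
```

Call:
apply_moves --moves '[[[0,0,0,0],[0,0,0,0],[0,0,0,0],[0,0,0,0],[0,-0.01,0,0]]]' --fingers 0.2

```text
t: 26.95
tcp_pos: [0.5539, 0.0439, 0.0419]
tcp_rot: [-0.536, 0.537, -0.462, 0.46]
ft_force: [0.1, 0.4, -0.4]
width: 0.0515
```

```bash
python3 st.py
```

```text
26.95 [0.5539 0.0439 0.0419] psi -1.4209310510535826 r 0.05847364374691286 -1.46072851569711 [ 0.084   0.4287 -0.4321] [ 0.0181  0.0181 -0.0005] 0.05153974755741081 [-0.1563  0.0058 -0.2922  1.2752 -0.0002  1.2647]
```

Call:
apply_moves --moves '[[[0,-0.02,0,0],[0,-0.02,0,0],[0,-0.02,0,0.13],[0,0,0,0.15],[0,0,0,0.15]]]'

```text
t: 27.45
tcp_pos: [0.5558, 0.0436, 0.1048]
tcp_rot: [-0.424, 0.423, -0.566, 0.567]
ft_force: [1.0, -0.3, -0.4]
width: 0.051
```

Call:
apply_moves --moves '[[[0,0,0,0.15],[0,0,0,0.15],[0,0,0,0.15],[0,0,0,0.15],[0,0,0,0.15]]]'

```text
t: 27.95
tcp_pos: [0.5552, 0.0437, 0.1038]
tcp_rot: [-0.187, 0.187, -0.682, 0.682]
ft_force: [2.1, 0.2, -0.3]
width: 0.0515
```

Call:
apply_moves --moves '[[[0.025,0.008,0.001,0],[0.025,0.008,0.001,0],[0.025,0.008,0.001,0],[0.022,0.007,0.001,0],[0,0,0,0]]]'

```text
t: 28.45
tcp_pos: [0.4721, -0.0103, 0.0717]
tcp_rot: [0.188, -0.189, 0.682, -0.681]
ft_force: [0.2, -0.1, -0.2]
width: 0.0515
```

```bash
python3 st.py;python3 -c "
from h import *
snap('m3')"
```

```text
28.45 [ 0.4721 -0.0103  0.0717] psi -2.6023116862924147 r 0.13527658435047443 -2.162261508365373 [ 0.2383 -0.0999 -0.2171] [0.0341 0.0312 0.0127] 0.051537770526922405 [-0.2995 -0.2777 -0.4974  1.3525 -0.0005  2.3028]
m3 28.45 [-0.2995 -0.2777 -0.4974  1.3525 -0.0005  2.3028] [ 0.4721 -0.0103  0.0717] [0.5389 0.0273 0.2455]
```

Call:
apply_moves --moves '[[[0,0,0.04,0],[0,0,0.04,0],[0,0,0.04,0],[0,0,0.04,0],[0,0,0.04,0]]]'

```text
t: 29.0
tcp_pos: [0.5789, -0.1824, 0.0727]
tcp_rot: [-0.189, 0.189, -0.681, 0.682]
ft_force: [-0.2, 0.4, -0.9]
width: 0.051
```

Call:
apply_moves --moves '[[[0,0,0,0],[0,0,0,0],[0,0,0,0],[0,0,0,0],[0,0,0,0]]]'

```text
t: 29.5
tcp_pos: [0.5769, -0.1802, 0.0725]
tcp_rot: [-0.189, 0.189, -0.681, 0.682]
ft_force: [1.1, -0.1, 0.6]
width: 0.0512
```

```bash
python3 -c "
from h import *
snap('m4')
for n,r in(('m3',(60,200,400,580)),('m4',(40,190,60,240))):
    a=cv2.convertScaleAbs(load(n)[2][r[0]:r[1],r[2]:r[3],::-1],alpha=1.6);cv2.imwrite(f'pics/{n}z.png',cv2.resize(a,None,fx=4,fy=4,interpolation=cv2.INTER_CUBIC))
"
```

```text
m4 29.5 [-0.5188  0.1315 -0.1049  1.3337 -0.      2.081 ] [ 0.5769 -0.1802  0.0725] [ 0.6434 -0.1423  0.2464]
```

View pics/m3z.png

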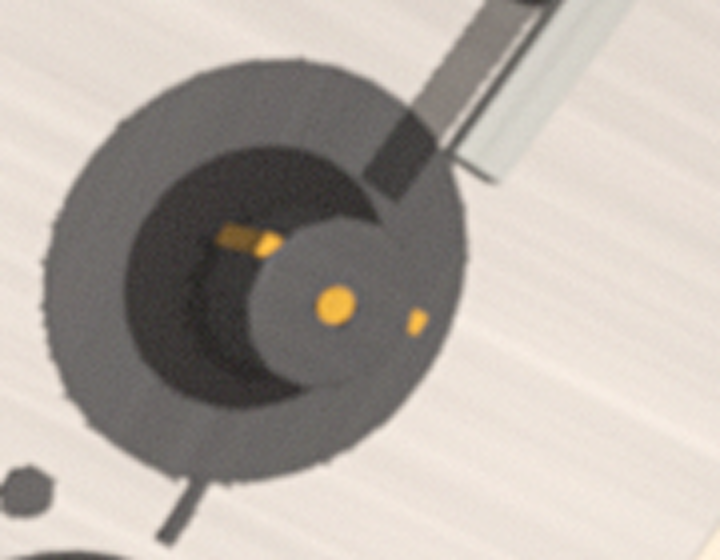

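View pics/m4z.png

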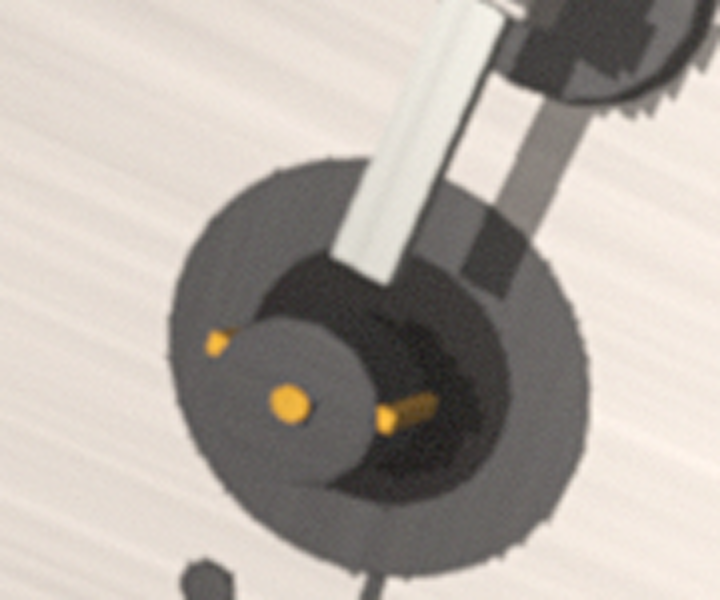

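```bash
python3 - <<'E'
from meas import *
print(dot('m3',(100,160,440,520)));print(dot('m4',(100,170,80,190)))
A,B=load('m3')[0],load('m4')[0]
z1=lambda u,v:(400+u/4-.375,60+v/4-.375)
z2=lambda u,v:(60+u/4-.375,40+v/4-.375)
print('L',tri(A,z1(456,152),B,z2(330,258)));print('R',tri(A,z1(498,183),B,z2(387,287)))
print('dot',tri(A,z1(336,305),B,z2(290,404)))
P,Q,C=[load(n)[0] for n in('m1','m2','w1')]
d3=dot('m3',(100,160,440,520));d4=dot('m4',(100,170,80,190))
print(d3,d4)
for n,r in(('m3',(85,115,500,530)),('m4',(90,125,130,170))):
    a=cv2.convertScaleAbs(load(n)[2][r[0]:r[1],r[2]:r[3],::-1],alpha=1.6);cv2.imwrite(f'pics/{n}q.png',cv2.resize(a,None,fx=16,fy=16,interpolation=cv2.INTER_NEAREST))
E
```

```text
[(np.float64(465.74), np.float64(120.53), 66), (np.float64(483.44), np.float64(135.95), 76), (np.float64(503.77), np.float64(140.06), 27)]
[(np.float64(113.77), np.float64(125.27), 29), (np.float64(132.1), np.float64(140.47), 74), (np.float64(156.31), np.float64(144.19), 53)]
L (array([ 0.5867, -0.066 ,  0.0455]), np.float64(0.0008515258860051489))
R (array([ 0.5868, -0.0739,  0.0446]), np.float64(0.000647770547689947))
dot (array([ 0.5634, -0.0673,  0.0406]), np.float64(0.00029115630555982515))
[(np.float64(465.74), np.float64(120.53), 66), (np.float64(483.44), np.float64(135.95), 76), (np.float64(503.77), np.float64(140.06), 27)] [(np.float64(113.77), np.float64(125.27), 29), (np.float64(132.1), np.float64(140.47), 74), (np.float64(156.31), np.float64(144.19), 53)]
```

View pics/m3q.png

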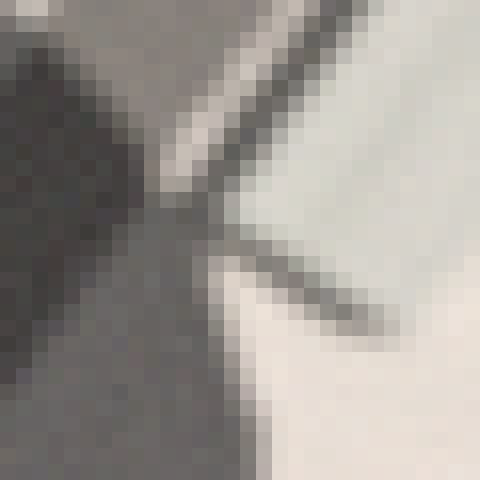

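View pics/m4q.png

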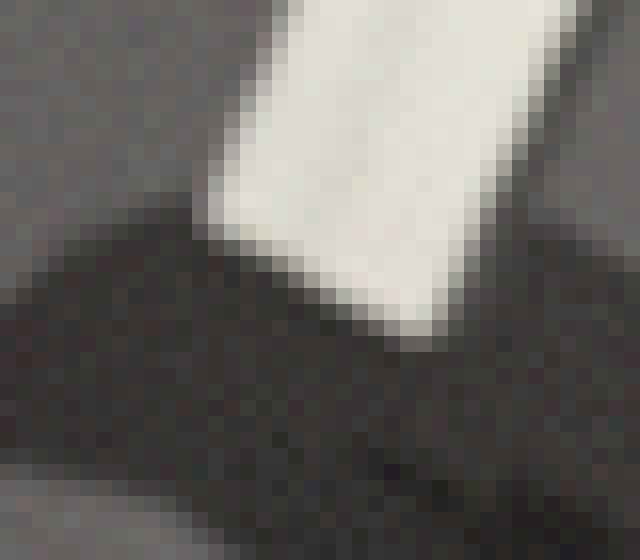

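```bash
python3 - <<'E'
from meas import *
A,B=load('m3')[0],load('m4')[0]
print('L',tri(A,(513.6,98.6),B,(142,103.4)));print('R',tri(A,(525,104.4),B,(156.5,111.1)))
print('dot',tri(A,(483.44,135.95),B,(132.1,140.47)))
P,Q=load('m1')[0],load('m2')[0];print('dot',tri(P,(480.12,137.85),Q,(135.3,138.86)))
# plane heights sanity: lock dot/marks on plate z=.01
for n,r in(('m1',(75,115,500,530)),('m2',(90,125,130,170))):
    a=cv2.convertScaleAbs(load(n)[2][r[0]:r[1],r[2]:r[3],::-1],alpha=1.6);cv2.imwrite(f'pics/{n}q.png',cv2.resize(a,None,fx=15,fy=15,interpolation=cv2.INTER_NEAREST))
E
```

```text
L (array([ 0.5867, -0.0661,  0.0456]), np.float64(2.929557968696342e-05))
R (array([ 0.5872, -0.0739,  0.0449]), np.float64(0.001005467152220057))
dot (array([ 0.5634, -0.0672,  0.0405]), np.float64(0.00016339532827835588))
dot (array([ 0.5633, -0.0672,  0.0354]), np.float64(4.464504000766689e-05))
```

View pics/m1q.png

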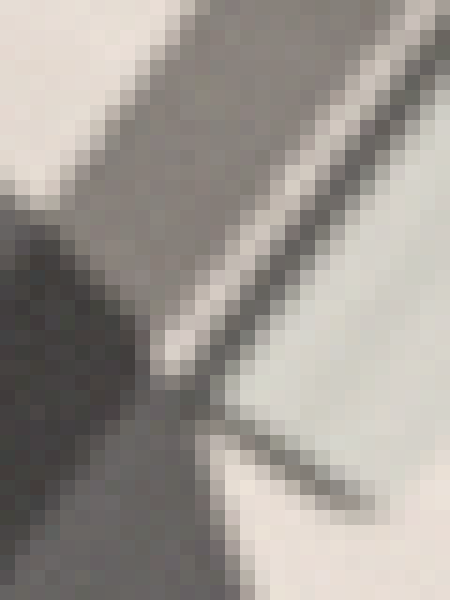

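View pics/m2q.png

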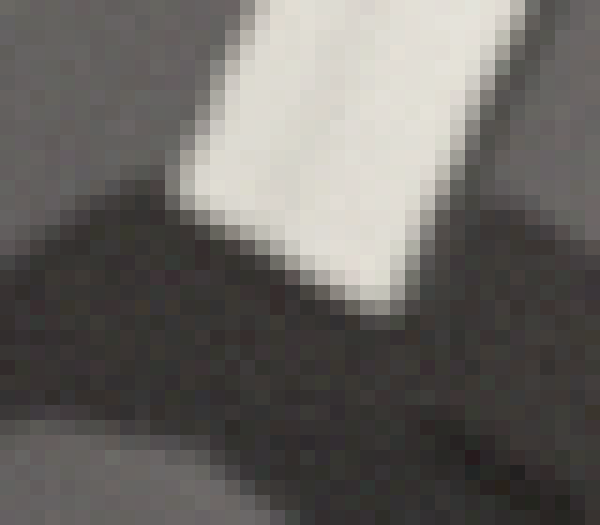

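```bash
python3 - <<'E'
from meas import *
A,B=load('m1')[0],load('m2')[0]
print('L',tri(A,(514.3,101.2),B,(141.4,102.5)));print('R',tri(A,(525.4,107.5),B,(156,110)))
A,B=load('m3')[0],load('m4')[0]
print('dots', [tri(A,(483.44,135.95),B,(132.1,140.47))[0]],tri(A,(503.77,140.06),B,(156.31,144.19)))
# sanity: plate marks / padlock / round dot and mouth ring at known z
print('round dot?',tri(A,(400+25/4-.4,60+491/4-.4),B,(60+207/4-.4,40+582/4-.4)))
E
```

```text
L (array([ 0.5869, -0.066 ,  0.0452]), np.float64(1.963583769040734e-05))
R (array([ 0.5873, -0.0739,  0.0443]), np.float64(0.0006351107391001207))
dots [array([ 0.5634, -0.0672,  0.0405])] (array([ 0.5678, -0.0794,  0.0387]), np.float64(4.1290129663833665e-05))
round dot? (array([ 0.5158, -0.0558,  0.0103]), np.float64(0.0002955215136770308))
```

```bash
cat > edge.py <<'E'
from meas import *
def edgeline(n,p0,p1,half=4,side=1):
    # sample profiles perpendicular to guess line p0->p1, find max gradient subpixel
    im=cv2.cvtColor(load(n)[2],cv2.COLOR_RGB2GRAY).astype(np.float32)
    p0,p1=np.array(p0,float),np.array(p1,float);d=p1-p0;L=np.linalg.norm(d);d/=L;nn=np.array([-d[1],d[0]])*side
    pts=[]
    t=np.arange(-half,half+.01,.1)
    for s in np.arange(0,L,.5):
        q=p0+d*s;X=q[None]+t[:,None]*nn
        v=cv2.remap(im,X[:,0:1].astype(np.float32),X[:,1:2].astype(np.float32),cv2.INTER_LINEAR)[:,0]
        g=np.gradient(cv2.GaussianBlur(v[:,None],(1,9),1.5)[:,0]);g=np.clip(g,0,None)  # dark->light along nn
        i=g.argmax();w=g[max(0,i-8):i+9];tt=t[max(0,i-8):i+9];pts.append(q+nn*(w@tt/w.sum()))
    pts=np.array(pts);vx,vy,x0,y0=cv2.fitLine(pts.astype(np.float32),cv2.DIST_HUBER,0,.01,.01)[:,0]
    r=np.abs((pts-[x0,y0])@[-vy,vx]);return np.array([x0,y0]),np.array([vx,vy]),r.mean(),r.max()
def planeof(C,l):
    e,a=ray(C,l[0]-l[1]*5);_,b=ray(C,l[0]+l[1]*5);n=np.cross(a,b);n/=np.linalg.norm(n);return n,n@e
def inter(C1,l1,C2,l2,x):
    n1,c1=planeof(C1,l1);n2,c2=planeof(C2,l2)
    return np.linalg.solve(np.array([n1,n2,[1,0,0]]),[c1,c2,x])
E
python3 - <<'E'
from edge import *
S={'13':('m1','m2',((515.5,99.5),(528,82)),((142.5,101),(150,84))),'24':('m3','m4',((514.5,97),(524,84)),((142.8,101.5),(149.5,87)))}
for a,b,la,lb in S.values():
    # light is to the right of the line going up: nn=(-dy,dx)-> d=(.5,-.8): nn=(.8,.5) right
    l1=edgeline(a,*la);l2=edgeline(b,*lb);print(l1,l2)
    for x in(.588,.594,.600):print(inter(load(a)[0],l1,load(b)[0],l2,x))
E
```

```text
(array([520.7725,  91.0999], dtype=float32), array([ 0.5908, -0.8068], dtype=float32), np.float64(0.08270577679893115), np.float64(0.2909668952394305)) (array([144.8043,  93.6006], dtype=float32), array([ 0.3909, -0.9204], dtype=float32), np.float64(0.1306808420056275), np.float64(0.2951354968032975))
[ 0.588  -0.0657  0.0449]
[ 0.594  -0.0657  0.045 ]
[ 0.6    -0.0656  0.045 ]
(array([517.5798,  91.5716], dtype=float32), array([ 0.5807, -0.8141], dtype=float32), np.float64(0.08073602686231719), np.float64(0.2512040266932997)) (array([145.7137,  94.2539], dtype=float32), array([ 0.3945, -0.9189], dtype=float32), np.float64(0.11384493767746146), np.float64(0.2883437699393763))
[ 0.588  -0.0658  0.0452]
[ 0.594  -0.0657  0.0451]
[ 0.6    -0.0656  0.045 ]
```

```bash
python3 - <<'E'
from edge import *
A,B=load('m3')[0],load('m4')[0]
for z in(.039,.040,.0405,.041):
    ca=onz(A,(483.44,135.95),z);cb=onz(B,(132.1,140.47),z)
    ra=onz(A,(461.6,136.6),z);rb=onz(B,(153.9,138.4),z)
    c=np.array([.5634,-.0672,z])
    print(z,*(np.linalg.norm(p-q)for p,q in((ra,ca),(rb,cb),(ra,c),(rb,c))))
E
```

```text
0.039 0.012385811724372557 0.01274164829592188 0.011736654052287628 0.011933698276188835
0.04 0.01232581814654958 0.012680220733203013 0.012128005697151504 0.012394585929188228
0.0405 0.012295821357638162 0.012649506951843597 0.012324377177986144 0.012625357584554003
0.041 0.012265824568726734 0.012618793170484168 0.012521183354677558 0.012856332104113457
```

Call:
apply_moves --moves '[[[0,-0.03,0,0],[0.0075,0,-0.0323,0],[0.0075,0,-0.0323,0],[0.0075,0,-0.0323,0],[0.0075,0,-0.0323,0]]]'

```text
t: 30.05
tcp_pos: [0.4837, -0.0846, 0.1021]
tcp_rot: [-0.189, 0.189, -0.681, 0.682]
ft_force: [0.5, 0.1, -0.5]
width: 0.0515
```

Call:
apply_moves --moves '[[[0,0,0,-0.15],[0,0,0,-0.15],[0,0,0,-0.15],[0,0,0,-0.15],[0,0,0,-0.15]]]'

```text
t: 30.55
tcp_pos: [0.4846, -0.0854, 0.1022]
tcp_rot: [-0.427, 0.427, -0.563, 0.564]
ft_force: [-0.1, -0.4, -0.4]
width: 0.051
```

Call:
apply_moves --moves '[[[0,0,0,-0.15],[0,0,0,-0.15],[0,0,0,-0.15],[0,0,0,-0.15],[0,0,0,-0.15]]]'

```text
t: 31.05
tcp_pos: [0.4846, -0.0854, 0.1022]
tcp_rot: [0.604, -0.604, 0.368, -0.368]
ft_force: [-0.4, -0.6, 0.2]
width: 0.0513
```

Call:
apply_moves --moves '[[[0,0,0,-0.15],[0,0,0,-0.15],[0,0,0,-0.15],[0,0,0,-0.15],[0,0,0,-0.15]]]'

```text
t: 31.55
tcp_pos: [0.4845, -0.0854, 0.1022]
tcp_rot: [-0.697, 0.697, -0.121, 0.121]
ft_force: [0.2, -0.3, -0.4]
width: 0.0511
```

Call:
apply_moves --moves '[[[0,0,0,-0.15],[0,0,0,-0.15],[0,0,0,-0.15],[0,0,0,-0.15],[0,0,0,-0.15]]]'

```text
t: 32.05
tcp_pos: [0.4846, -0.0854, 0.1022]
tcp_rot: [-0.692, 0.693, 0.143, -0.142]
ft_force: [0.5, -0.4, -0.2]
width: 0.0514
```

Call:
apply_moves --moves '[[[0,0,0,-0.15],[0,0,0,-0.15],[0,0,0,-0.045],[0,0.02,0,0],[0,0,0,0]]]'

```text
t: 32.55
tcp_pos: [0.4833, -0.0848, 0.0802]
tcp_rot: [0.659, -0.658, -0.256, 0.258]
ft_force: [0.0, 0.2, 0.1]
width: 0.0514
```

```bash
python3 st.py;python3 -c "
from h import *
snap('k1')"
```

```text
32.55 [ 0.4833 -0.0848  0.0802] psi 0.7444432974966784 r 0.1975610448222055 -1.9017986239850893 [0.0369 0.2134 0.0638] [0.0421 0.0113 0.068 ] 0.051390543551656946 [-0.441  -0.2187 -0.4317  1.3604 -0.0001 -1.1855]
k1 32.55 [-0.441  -0.2187 -0.4317  1.3604 -0.0001 -1.1855] [ 0.4833 -0.0848  0.0802] [ 0.4276 -0.1392  0.2541]
```

View pics/k1.png

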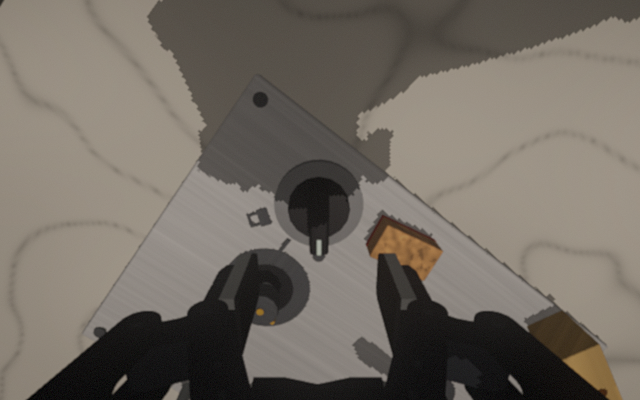

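Call:
apply_moves --moves '[[[0,0.02,0,0],[0,0.02,0,0],[0,0.01,0,0],[0,0,0,0],[0,0,0,0]]]' --fingers -0.3

```text
t: 33.1
tcp_pos: [0.485, -0.0858, 0.0329]
tcp_rot: [-0.659, 0.659, 0.257, -0.257]
ft_force: [0.0, -0.4, 0.8]
width: 0.0299
```

```bash
python3 st.py;python3 -c "
from h import *
snap('k2')"
```

```text
33.1 [ 0.485  -0.0858  0.0329] psi 0.7442183189970052 r 0.19793807163524169 -1.892278149802371 [ 0.0091 -0.4195  0.7551] [ 0.0272  0.026  -0.0068] 0.02985069758311886 [-0.4413 -0.1915 -0.4948  1.2667 -0.0001 -1.1856]
k2 33.1 [-0.4413 -0.1915 -0.4948  1.2667 -0.0001 -1.1856] [ 0.485  -0.0858  0.0329] [ 0.4287 -0.1399  0.2068]
```

View pics/k2.png

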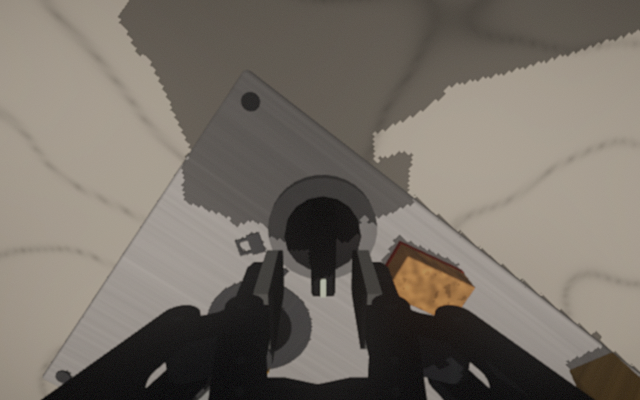

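Call:
apply_moves --moves '[[[0,0.01,0.0005,0],[0,0.01,0,0],[0,0.009,0,0],[0,0,0,0],[0,0,0,0]]]'

```text
t: 33.65
tcp_pos: [0.4839, -0.0852, 0.0026]
tcp_rot: [0.659, -0.659, -0.257, 0.257]
ft_force: [1.5, 0.8, -1.3]
width: 0.03
```

Call:
apply_moves --moves '[[[0,0,0,0],[0,0,0,0],[0,0,0,0],[0,0,0,0],[0,0,0,0]]]' --fingers -1

```text
t: 34.15
tcp_pos: [0.4832, -0.084, 0.0035]
tcp_rot: [0.66, -0.658, -0.257, 0.258]
ft_force: [-8.8, 8.1, 9.3]
width: 0.0106
```

```bash
python3 st.py
```

```text
34.15 [ 0.4832 -0.084   0.0035] psi 0.744931856122501 r 0.19682662558476693 -1.9036397271440983 [-8.7514  8.0714  9.307 ] [1.457  1.7476 0.0212] 0.010597309142911735 [-0.4403 -0.1695 -0.5303  1.2128  0.001  -1.1852]
```

Call:
apply_moves --moves '[[[0,0,0,0.13],[0,0,0,0.13],[0,0,0,0.13],[0,0,0,0.13],[0,0,0,0.13]]]'

```text
t: 34.65
tcp_pos: [0.4827, -0.0832, 0.0035]
tcp_rot: [0.708, -0.705, -0.031, 0.033]
ft_force: [-10.8, 12.7, 13.2]
width: 0.0102
```

```bash
python3 st.py
```

```text
34.65 [ 0.4827 -0.0832  0.0035] psi 0.08993785979912501 r 0.196198758376081 -1.9072185321825352 [-10.8223  12.6529  13.2052] [2.5652 2.2053 0.1488] 0.010165491841576446 [-0.4399 -0.1697 -0.5305  1.2141  0.0021 -0.5299]
```

Call:
apply_moves --moves '[[[0,0,0,0.13],[0,0,0,0.13],[0,0,0,0.13],[0,0,0,0.13],[0,0,0,0.13]]]'

```text
t: 35.15
tcp_pos: [0.4828, -0.0823, 0.0035]
tcp_rot: [0.681, -0.678, 0.197, -0.194]
ft_force: [-9.8, 17.6, 14.5]
width: 0.0107
```

```bash
python3 st.py
```

```text
35.15 [ 0.4828 -0.0823  0.0035] psi -0.5594798939342766 r 0.19530232452347326 -1.9082212503816816 [-9.8066 17.6478 14.5371] [3.5018 1.9821 0.1134] 0.010724349294707097 [-0.4393 -0.1697 -0.5305  1.2145  0.0039  0.1201]
```

Call:
apply_moves --moves '[[[0,0,0,0],[0,0,0,0],[0,0,0,0],[0,0,0,0],[0,0,0,0]]]' --fingers -0.3

```text
t: 35.65
tcp_pos: [0.4844, -0.0855, 0.0031]
tcp_rot: [-0.68, 0.68, -0.194, 0.194]
ft_force: [0.2, -0.3, 0.3]
width: 0.0295
```

```bash
python3 st.py
```

```text
35.65 [ 0.4844 -0.0855  0.0031] psi -0.5556481593558459 r 0.1978650746033978 -1.8954635500474037 [ 0.1559 -0.3307  0.2934] [0.0208 0.0162 0.0053] 0.02951116052482511 [-0.4413 -0.1686 -0.5303  1.2088 -0.0002  0.1144]
```

Call:
apply_moves --moves '[[[0,-0.02,0,0],[0,-0.02,0,0],[0,-0.02,0,0],[0,-0.01,0,0],[0,0,0,0]]]'

```text
t: 36.15
tcp_pos: [0.4853, -0.0858, 0.0743]
tcp_rot: [-0.68, 0.68, -0.193, 0.195]
ft_force: [-0.5, -0.4, 0.5]
width: 0.0299
```

```bash
python3 st.py;python3 -c "
from h import *
snap('k3')"
```

```text
36.15 [ 0.4853 -0.0858  0.0743] psi -0.5557005531572393 r 0.1978673897648555 -1.890819253587877 [-0.5412 -0.3891  0.4729] [-0.0028  0.0117 -0.014 ] 0.029937262573403307 [-0.4411 -0.2169 -0.4409  1.3443 -0.0001  0.1146]
k3 36.15 [-0.4411 -0.2169 -0.4409  1.3443 -0.0001  0.1146] [ 0.4853 -0.0858  0.0743] [ 0.42   -0.0469  0.248 ]
```

View pics/k3.png

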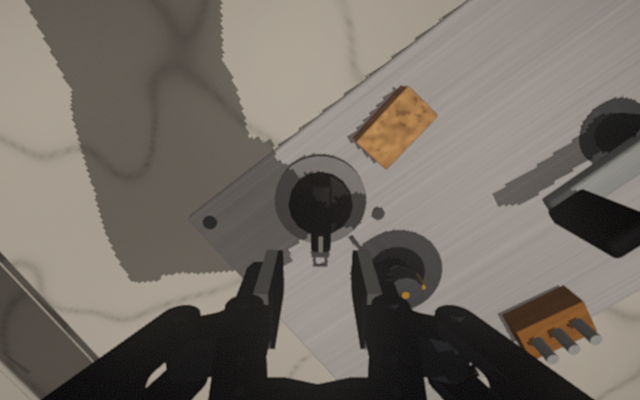

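Call:
apply_moves --moves '[[[0,-0.03,0,0],[0,-0.03,0,0],[0,-0.03,0,0],[0,-0.03,0,0],[0,0,0,0]]]'

```text
t: 36.7
tcp_pos: [0.4856, -0.086, 0.1958]
tcp_rot: [-0.68, 0.68, -0.193, 0.195]
ft_force: [0.6, 0.3, -0.0]
width: 0.0301
```

```bash
python3 st.py; python3 -c "
from h import *
snap('k4');snap('f1','side')
a=load('f1')[2][165:335,170:370,::-1];b=load('k4')[2][:,:,::-1]
cv2.imwrite('pics/f1z.png',cv2.resize(a,None,fx=3.5,fy=3.5,interpolation=cv2.INTER_CUBIC))"
```

```text
36.7 [ 0.4856 -0.086   0.1958] psi -0.5557751895852594 r 0.19788144828934964 -1.8887548690675786 [ 0.6491  0.3003 -0.004 ] [-0.0124 -0.0096 -0.0005] 0.030123153752295233 [-0.441  -0.2295 -0.2313  1.5648 -0.0001  0.1147]
k4 36.7 [-0.441  -0.2295 -0.2313  1.5648 -0.0001  0.1147] [ 0.4856 -0.086   0.1958] [ 0.4201 -0.0469  0.3693]
f1 36.75 [-0.441  -0.2287 -0.2345  1.5632 -0.0001  0.1147] [ 0.485  -0.0857  0.1936] [0.0942 0.5229 0.8152]
```

View pics/f1z.png

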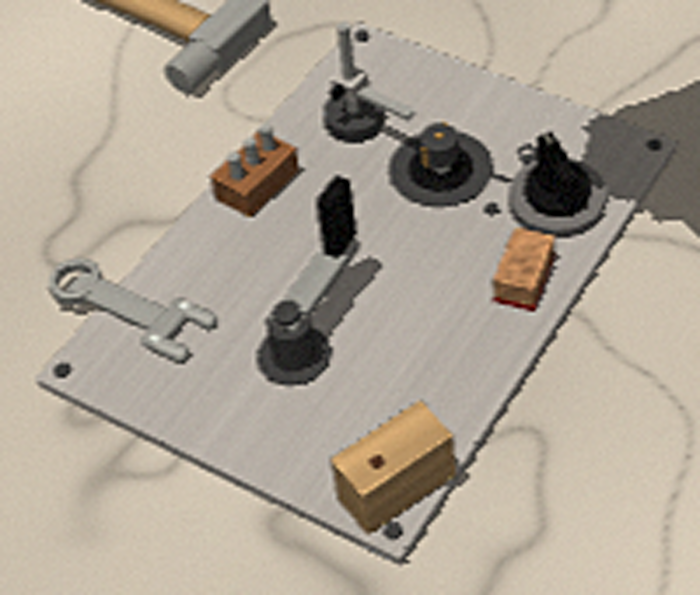

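View pics/k4.png

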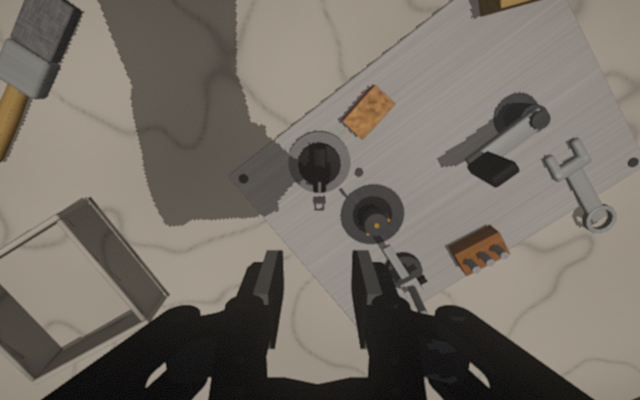

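Nothing in the side view has shifted: the offcut, blocks, spanner and gauge are where they began. The wrist picture shows the knob's nose at the padlock, near (319,200). The gripper is clear of everything, so I'm handing in.

```bash
python3 -c "
from cell import arm
print(arm.close_job())"
```

```text
the job is handed in; nothing more can be done
None
```

I set the lift and locked it, and handed the job in at about 37 s. No verdict was reported.

- **Crank:** I turned it about 8.97 rad clockwise over three grasps.
- **Height:** Two wrist views put the cutter's top at 40.5 mm. The pointer's underside came out at 41.0 mm, taken as its top (45.0 mm) less its 4 mm thickness. So the cutter is about 0.5 mm low, within the 1.5 mm allowed. Single corner readings of the pointer's top ranged from 44.3 to 45.6 mm. I did not measure the height again after turning the knob.
- **Lock knob:** I turned it 1.3 rad clockwise. The last wrist picture shows its nose at the padlock mark.
- **Loose items and gauge:** The last side picture shows the offcut, bit block, sanding block, spanner and gauge unmoved by eye. I never went near the brush, and the gripper ended about 0.12 m or more above everything.

**What disagreed:** The fingers really end about 30 mm short of the stated tool tip. My first grasp therefore closed above the paddle without moving anything, and I used that offset for the later grasps.

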